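# Make up two fruit parcels at the give-away table

### The arm

A 7-joint arm with a two-finger parallel gripper is mounted at the origin on the work surface. World frame = base frame: x ahead of the robot, y to its left, z up, the work surface at z = 0. Lengths are in mm, angles in rad, forces in N, time in s.
With the tool pointing down it reaches from about 350 to 900 mm from the base axis. Payload 7.2 kg.
Tool frame: the origin (TCP) lies midway between the tips of the shut fingers; the grasp point (between the pads) lies 19 mm behind it; y points along the fingers, z is the direction in which the jaws open and shut, and the axes are right-handed (so a half turn about y gives the same grasp; the last joint's range is limited). The gripper opens to 85 mm and grips with 20 to 120 N. Pads are 22 mm wide; open, the fingers measure 114 mm over their backs; the gripper's body (76 mm by 85 mm) begins 54 mm behind the grasp point. The pads swing forward as they close: fully open they stand 13 mm farther back than shut.
Start: joints at [1.115, 0.411, -0.013, 1.596, 0.006, 1.134, -0.082], TCP at [236.334, -578.598, 210.597] pointing down, gripper open.
Joint ranges: [-2.95, 2.95], [-0.29, 1.99], [-1.47, 1.44], [0.14, 2.54], [-1.03, 4.17], [0.13, 1.85], [-2.86, 2.86]. Speed limits (rad/s): [2.39, 2.39, 3.01, 3.01, 3.14, 3.14, 3.14].

### API

Orientations are given as a unit quaternion [w, x, y, z].
In Python, from rig import telemetry, optics, ctrl gives the robot as it stands.
- The arm moves only by the shell command python3 -m jog 'ROWS' [FORCE]. ROWS is text: rows parted by semicolons, each of 7 numbers parted by spaces: the shift along the tool's x, y, z each as a share of 40 mm, from -1 to 1, then the turn, a rotation vector about the tool's x, y, z each as a share of 4 degrees, from -1 to 1, then the gripper's target within -1 to 1 (shut at 1, half-way at 0, fully open at -1). In form: x y z wx wy wz jaw; .... A call has 1 to 8 rows; each row shifts and turns the pose as measured when the row begins, along the tool's axes as they then stand; what a row does not reach is not made up. A row lasts 1/12 s, in which the tool goes at most 41.7 mm and 7.16 degrees, less where a joint would pass 70% of its speed; a pose out of reach is approached as far as the arm can. A call with a number of a shift or a turn outside -1 to 1 is refused whole. A call with a gripper value outside its range is refused whole. The fingers move at their own pace and stop on an object; FORCE is the grip in N (left out, the last holds). Time passes only in rows, so rows that do not move let the fingers close. It gives the time, the measured TCP pose, the force and the opening at its end, in the units of the state.
- telemetry.get_obs(): the state, without advancing time (a new reading comes with each control period).
- optics.snapshot(name): name is "scene" or "top" or "wrist"; returns the picture (420x560x3 uint8, blue, green, red); there is no depth.
- optics.camera_model(name): a dict with "camera_matrix" (3x3 intrinsics, pixels), "R" (3x3) and "t" (3): a world point X has camera coordinates R X + t; the wrist camera has in their place "tool_from_camera" (4x4, takes a point from camera to tool coordinates, whose origin is the TCP and whose axes are the tool frame's). Camera axes: x right, y down, z forward; pixel columns grow to the right and rows downward; lengths in mm; the calibration is good to about 2 mm. A picture is of the moment at which its call begins: read the wrist's pose just before it. camera_model takes no time and is no camera call.
- ctrl.hand_in(): hands the job in, once; it reports no verdict.
The state is a dict: "time_s": time; "joints": joint angles; "qvel": joint speeds; "joint_torque": joint torques, N m; "tool_pos": TCP position; "eef_rot": TCP orientation; "wrist_force": force on the tool from outside, world axes, zero at the start; "ft_torque": the same for the moment, N m; "finger_gap": opening from 0.0 (shut) to 1.0 (fully open).
Only numpy, scipy, OpenCV 4.12 (cv2) and the standard library are available. Lean on these libraries where they do the work, as an engineer would, in place of code of your own. Each camera call takes 0.05 s, during which the arm holds its last target.

### The job

Make up the two fruit parcels: the three-cell tray gets the long banana, the pear and the small apple; the two-cell tray gets the short banana and the large apple. Lay each banana flat in its tray's wide banana cell and stand the other fruit upright in the pockets, one piece to a pocket, each resting on the tray floor clear of the walls' tops. Set the fruit down without dropping or knocking it about, and leave the roll of tape and the mug where they are.

Things in the scene. Friction and masses are not known exactly. Their poses are not given: they have to be found in the camera images.
- banana_long_center (a point): the long banana, yellow, 180 mm long (stem tips included), 34 mm thick, about 0.16 kg, lying flat on its side. The point is its middle, half-way up (17 mm above what it lies on). x runs along it; both ends bend towards +y (about 15 to 20 mm from the middle's line at the tips); y is the way to grip across it, z up.
- banana_short_center (a point): the short banana, yellow, 115 mm long (stem tips included), 28 mm thick, about 0.07 kg, lying flat on its side. The point is its middle, half-way up (14 mm above what it lies on). x runs along it; both ends bend towards +y (about 10 mm at the tips); y is the way to grip across it, z up.
- apple_large_center (a point): the large apple, green, 64 mm in diameter, 60 mm tall, about 0.17 kg, standing on its flat underside with the short stem up. The point is its centre, 30 mm above its underside; widest there; z up.
- apple_small_center (a point): the small apple, green, 50 mm in diameter, 50 mm tall, about 0.08 kg, standing on its flat underside with the short stem up. The point is its centre, 25 mm above its underside; widest there; z up.
- pear_center (a point): the pear, green, 78 mm tall (89 mm with its stem), standing on its flat underside, about 0.16 kg. Its belly is 60 mm in diameter and straight from 22 to 42 mm above the underside; above that it narrows to a neck. The point is on its axis half-way up, 39 mm above its underside; z up.
- tray_three: fixed shallow cardboard tray with three cells, 228 mm (x) by 184 mm (y). Origin: centre of its underside; z up. Floor 4 mm thick; 4 mm walls and dividers, 14 mm high from the table. Banana cell on its -y side: inside 220 mm (x) by 92 mm (y), centre x 0, y -42 mm. On its +y side two pockets: inside 108 mm (x) by 80 mm (y), centres x +56 and -56, y +48 mm.
- tray_two: fixed shallow cardboard tray with two cells, 160 mm (x) by 184 mm (y). Origin: centre of its underside; z up. Floor 4 mm thick; 4 mm walls and dividers, 14 mm high from the table. Banana cell on its -y side: inside 152 mm (x) by 92 mm (y), centre x 0, y -42 mm. On its +y side one pocket: inside 152 mm (x) by 80 mm (y), centre x 0, y +48 mm.
- tape_roll: bystander: roll of brown parcel tape lying flat, 100 mm across, 48 mm high. Origin: centre of its underside.
- mug: bystander: white mug, 80 mm across, 90 mm high, handle to its +y. Origin: centre of its underside.
There are look-alikes about, which are no part of the job. Leave any blue or orange look-alike of the part that bears pear_center alone.

How it is judged:
By the outcome, as a careful person would: the job done as asked, in the order asked, and still so for the second after the job is handed in, with the robot touching nothing.
It also fails if it takes over 128 s, if anything falls off the work surface, if the arm or the gripper's body presses on something with over 40 N, if the wrist force passes 120 N, or if a joint passes its speed limit or range.

## Working session

There is one attempt and no reset: what is moved stays moved. The work goes in short steps, Python scripts to look and compute and a shell command to move; the robot and the scene stay as the last step left them, time stands still between calls to the robot, and variables do not carry over. Pictures are saved under pics/ and viewed, and the job is handed in when it is done.

```bash
mkdir -p pics; ls
python3 - <<'E'
from rig import telemetry, optics
import cv2, numpy as np
print(telemetry.get_obs())
for n in ["scene","top","wrist"]:
    im=optics.snapshot(n); cv2.imwrite(f"pics/{n}0.png",im)
    m=optics.camera_model(n); print(n,{k:np.round(v,3).tolist() for k,v in m.items()})
E
```

```text
pics
{'time_s': 0.0, 'joints': array([ 1.11477444,  0.41186621, -0.0127367 ,  1.59706693,  0.0055786 ,
        1.13428475, -0.08222722]), 'qvel': array([ 0.00039879, -0.00101242, -0.00054874,  0.00313059, -0.00197254,
       -0.00085942,  0.00075833]), 'joint_torque': array([-2.47518801e-04, -6.00631285e+01,  6.82221875e-01, -2.99408054e+01,
        1.38510234e-02,  1.05652824e-02,  5.73605053e-05]), 'tool_pos': array([ 236.13483289, -578.09719943,  209.76457594]), 'eef_rot': array([ 0.13612461, -0.13639913,  0.69439846, -0.69330812]), 'wrist_force': array([-0.5730678 , -0.49155518,  0.50029907]), 'ft_torque': array([ 0.0489707 , -0.0340602 ,  0.00033571]), 'finger_gap': 0.9984906981357109}
scene {'camera_matrix': [[393.969, 0.0, 286.537], [0.0, 393.969, 208.115], [0.0, 0.0, 1.0]], 'R': [[0.323, 0.946, 0.013], [0.726, -0.239, -0.645], [-0.607, 0.218, -0.764]], 't': [-191.654, -393.078, 1349.261]}
top {'camera_matrix': [[413.965, 0.0, 273.473], [0.0, 413.965, 207.333], [0.0, 0.0, 1.0]], 'R': [[0.142, -0.99, -0.001], [-0.965, -0.138, -0.222], [0.22, 0.033, -0.975]], 't': [-70.422, 608.535, 865.805]}
wrist {'camera_matrix': [[318.224, 0.0, 268.588], [0.0, 318.224, 214.284], [0.0, 0.0, 1.0]], 'tool_from_camera': [[0.0, 0.948, 0.318, -81.153], [-0.0, -0.318, 0.948, -162.984], [1.0, -0.0, 0.0, 0.255], [0.0, 0.0, 0.0, 1.0]]}
```

View pics/scene0.png

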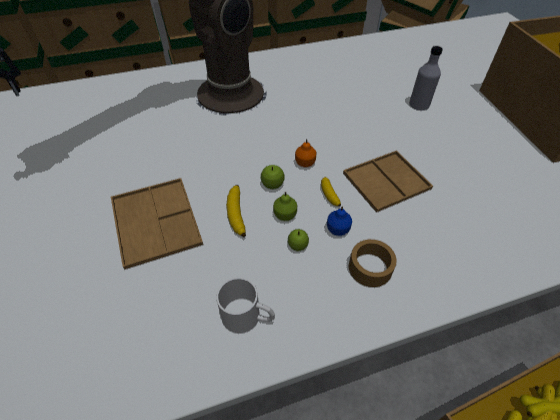

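View pics/top0.png

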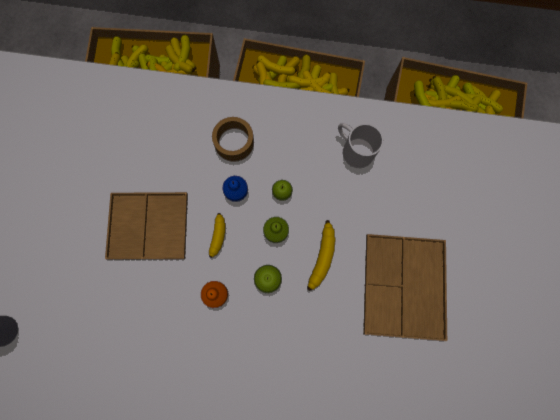

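View pics/wrist0.png

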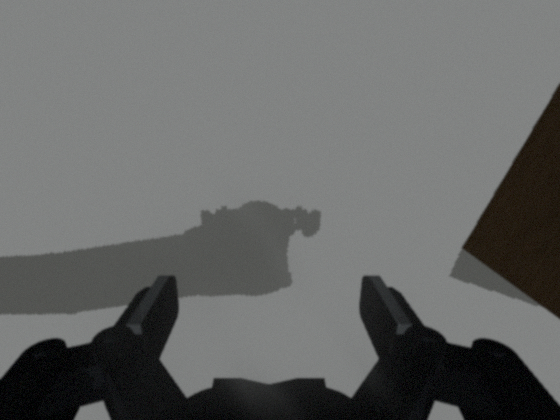

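```bash
cat > h.py <<'E'
from rig import telemetry, optics
import cv2, numpy as np
def ray(n,uv):
    m=optics.camera_model(n);K,R,t=m["camera_matrix"],np.array(m["R"]),np.array(m["t"])
    d=R.T@np.linalg.solve(np.array(K),np.r_[uv,1.]); return -R.T@t,d
def onz(n,uv,z):
    c,d=ray(n,uv); return c+d*(z-c[2])/d[2]
def tri(uv1,uv2):
    A=np.zeros((3,3));b=np.zeros(3)
    for n,uv in(("top",uv1),("scene",uv2)):
        c,d=ray(n,uv);d/=np.linalg.norm(d);P=np.eye(3)-np.outer(d,d);A+=P;b+=P@c
    return np.linalg.solve(A,b)
E
python3 - <<'E'
from h import *
for n in("top","scene"):
    im=cv2.imread(f"pics/{n}0.png");hsv=cv2.cvtColor(im,cv2.COLOR_BGR2HSV)
    for nm,lo,hi in(("green",(31,90,40),(60,255,255)),("yellow",(20,150,60),(30,255,255)),("brown",(8,70,40),(19,200,255))):
        m=cv2.inRange(hsv,lo,hi);m=cv2.morphologyEx(m,cv2.MORPH_CLOSE,np.ones((5,5)) if nm!='brown' else np.ones((5,5)))
        c,_=cv2.findContours(m,cv2.RETR_EXTERNAL,cv2.CHAIN_APPROX_NONE)
        for k in c:
            a=cv2.contourArea(k)
            if a<100: continue
            M=cv2.moments(k);u=(M['m10']/a,M['m01']/a)
            r=cv2.boundingRect(k)
            if n=="top" and (u[1]<110) and nm!="green": continue
            if n=="scene" and (u[1]<130 or u[1]>300): continue
            print(n,nm,np.round(u,1),int(a),r,end=' ')
            if nm=="green": print([np.round(onz(n,u,z),0)[:2].tolist() for z in(25,30)])
            elif nm=="yellow":
                mr=cv2.minAreaRect(k);b=cv2.boxPoints(mr);print("rect",np.round([onz(n,p,15)[:2] for p in b]).tolist(), onz(n,u,15)[:2].round(1))
            else:
                mr=cv2.minAreaRect(k);ap=cv2.approxPolyDP(cv2.convexHull(k),6,True)[:,0]
                print(np.round([onz(n,p,14)[:2] for p in ap]).tolist())
E
python3 - <<'E'
import cv2
im=cv2.imread("pics/top0.png")
cv2.imwrite("pics/t2.png",cv2.resize(im[170:350,90:460],None,fx=2.1,fy=2.1,interpolation=cv2.INTER_CUBIC))
E
```

```text
top green [267.4 278.5] 548 (254, 265, 27, 28) [[456.0, 8.0], [456.0, 8.0]]
top green [275.6 229.3] 460 (264, 217, 24, 26) [[571.0, 6.0], [570.0, 5.0]]
top green [281.8 189.6] 282 (272, 180, 20, 20) [[668.0, 4.0], [666.0, 4.0]]
top yellow [323.2 256.9] 756 (308, 222, 27, 67) rect [[450.0, -84.0], [608.0, -109.0], [603.0, -146.0], [445.0, -119.0]] [ 523.8 -112.9]
top yellow [217.3 235.7] 371 (209, 214, 16, 43) rect [[489.0, 153.0], [591.0, 151.0], [589.0, 123.0], [488.0, 126.0]] [538.  139.4]
top brown [405.6 287.5] 7986 (364, 234, 83, 107) [[592.0, -211.0], [604.0, -392.0], [379.0, -405.0], [368.0, -223.0]]
top brown [146.4 225.6] 5033 (105, 192, 82, 68) [[630.0, 232.0], [475.0, 210.0], [449.0, 389.0], [604.0, 411.0]]
top brown [232.7 138.4] 1385 (212, 117, 41, 44) [[842.0, 142.0], [811.0, 99.0], [766.0, 92.0], [727.0, 143.0], [744.0, 176.0], [794.0, 197.0]]
scene green [297.9 239.6] 315 (288, 229, 21, 22) [[666.0, 3.0], [670.0, 1.0]]
scene green [284.9 207.6] 438 (274, 194, 23, 27) [[564.0, 5.0], [568.0, 4.0]]
scene green [272.1 176.5] 400 (261, 165, 23, 24) [[449.0, 8.0], [454.0, 6.0]]
scene yellow [234.8 210.3] 515 (227, 185, 18, 50) rect [[436.0, -123.0], [441.0, -84.0], [602.0, -109.0], [597.0, -144.0]] [ 524.4 -114.8]
scene yellow [329.3 191.7] 236 (321, 177, 20, 29) rect [[494.0, 122.0], [485.0, 152.0], [586.0, 149.0], [594.0, 121.0]] [540.2 137.1]
scene brown [371.8 262.6] 1668 (349, 240, 47, 47) [[720.0, 185.0], [754.0, 204.0], [796.0, 192.0], [829.0, 146.0], [824.0, 109.0], [794.0, 87.0], [743.0, 103.0], [713.0, 138.0]]
scene brown [154.1 222.7] 5417 (111, 179, 91, 90) [[370.0, -228.0], [596.0, -215.0], [610.0, -391.0], [380.0, -407.0]]
scene brown [386.8 180.2] 2875 (344, 151, 89, 61) [[452.0, 385.0], [607.0, 409.0], [638.0, 225.0], [477.0, 208.0]]
```

View pics/t2.png

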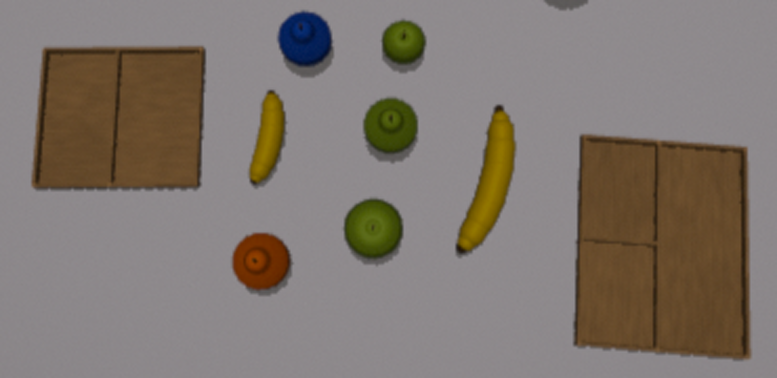

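```bash
cat >> h.py <<'E'
from scipy.spatial.transform import Rotation as Ro
def pose():
    o=telemetry.get_obs();q=o["eef_rot"];return o,Ro.from_quat([q[1],q[2],q[3],q[0]])
def st(x=None,y=None,z=None,ang=None):
    """print state; rows needed to reach x,y,z with jaw axis at ang deg (mod 180)"""
    o,R=pose();M=R.as_matrix();p=np.array(o["tool_pos"]);a=np.degrees(np.arctan2(M[1,2],M[0,2]))
    print("t",round(o["time_s"],2),"p",p.round(1),"jaw",round(a,1),"tilt",np.round(M[:2,1],3),"F",np.round(o["wrist_force"],1),"gap",round(o["finger_gap"]*85,1),"q7",round(o["joints"][6],2))
    if x is not None:
        d=np.array([x,y,z])-p
        # target: tool y down, tool z along ang
        best=None
        for k in(-180,0,180):
            t=np.radians(ang+k);zt=np.array([np.cos(t),np.sin(t),0]);yt=np.array([0,0,-1.]);xt=np.cross(yt,zt)
            T=Ro.from_matrix(np.c_[xt,yt,zt]);rv=(R.inv()*T).as_rotvec(degrees=True)
            if best is None or np.linalg.norm(rv)<np.linalg.norm(best[0]): best=(rv,zt,xt)
        print("turn/4deg",(best[0]/4).round(2),"| shift/40 now-axes",(M.T@d/40).round(2),"| after-turn axes",np.round([best[2]@d/40,-d[2]/40,best[1]@d/40],2))
E
python3 - <<'E'
from h import *
st()
print(pose()[1].as_matrix().round(2))
im=cv2.imread("pics/top0.png");hsv=cv2.cvtColor(im,cv2.COLOR_BGR2HSV)
m=cv2.inRange(hsv,(12,110,20),(34,255,255))
for nm,(x0,x1,y0,y1),h in(("long",(300,345,212,300),17),("short",(200,235,205,265),14)):
    ys,xs=np.nonzero(m[y0:y1,x0:x1]);P=np.array([onz("top",(u+x0,v+y0),h)[:2] for u,v in zip(xs,ys)])
    rect=cv2.minAreaRect(P.astype(np.float32));b=cv2.boxPoints(rect);print(nm,rect)
    w=np.linalg.svd(P-P.mean(0),full_matrices=False)[2][0];w*=np.sign(w[0]);n=np.array([-w[1],w[0]])
    s=(P-P.mean(0))@w;q=(P-P.mean(0))@n
    print(P.mean(0),"ang",np.degrees(np.arctan2(w[1],w[0])),"s",s.min(),s.max())
    for lo in np.linspace(s.min(),s.max(),9)[:-1]:
        k=(s>=lo)&(s<lo+(s.max()-s.min())/8);print(round(lo),q[k].min().round(1),q[k].max().round(1),q[k].mean().round(1))
E
```

```text
t 0.15 p [ 236.2 -578.2  209.9] jaw -67.8 tilt [-0.001  0.001] F [ 1.1 -0.6  0.1] gap 84.9 q7 -0.08
[[-0.93 -0.    0.38]
 [-0.38  0.   -0.93]
 [ 0.   -1.   -0.  ]]
long ((525.9661865234375, -114.07388305664062), (37.75023651123047, 165.01991271972656), 81.47943878173828)
[ 524.40467055 -112.56155317] ang -8.70504522747109 s -80.77843257111309 84.24277090623835
-81 -9.1 17.2 6.2
-60 -15.3 17.4 1.6
-40 -19.3 14.2 -2.1
-19 -20.2 12.5 -3.7
2 -20.0 12.6 -3.7
22 -18.4 14.4 -1.9
43 -14.1 17.8 2.3
64 -8.6 17.7 6.9
short ((539.4058227539062, 138.39955139160156), (29.278621673583984, 101.96172332763672), 88.78572845458984)
[538.48074308 139.81411807] ang -1.037562360905054 s -50.00342289739583 51.945767653236516
-50 -7.4 12.0 3.2
-37 -12.1 13.3 1.0
-25 -14.5 12.9 -0.9
-12 -15.5 11.4 -2.1
1 -16.0 11.4 -2.5
14 -13.4 12.7 -0.2
26 -11.2 12.7 0.6
39 -6.1 13.1 3.7
```

```bash
python3 -c "
from h import *
st(525.5,-117,110,81.3)"
```

```text
t 0.15 p [ 236.2 -578.2  209.9] jaw -67.8 tilt [-0.001  0.001] F [ 1.1 -0.6  0.1] gap 84.9 q7 -0.08
turn/4deg [0.02 7.73 0.01] | shift/40 now-axes [-11.06   2.51  -7.94] | after-turn axes [ -5.41   2.5  -12.49]
```

```bash
python3 -m jog '-0.7 0 -0.8 0 0.97 0 -1;-0.7 0 -0.8 0 0.97 0 -1;-0.7 0 -0.8 0 0.97 0 -1;-0.7 0 -0.8 0 0.97 0 -1;-0.7 0 -0.8 0 0.97 0 -1;-0.7 0 -0.8 0 0.97 0 -1;-0.7 0 -0.8 0 0.97 0 -1;-0.7 0 -0.8 0 0.97 0 -1' 30
python3 -c "
from h import *
st(525.5,-117,110,81.3)"
```

```text
time_s: 0.82
tool_pos: [408.7, -303.0, 205.8]
eef_rot: [0.072, -0.067, -0.704, 0.704]
wrist_force: [0.9, -1.1, -0.1]
finger_gap: 0.999
t 0.82 p [ 408.7 -303.   205.8] jaw -101.2 tilt [-0.007  0.   ] F [ 0.9 -1.1 -0.1] gap 85.0 q7 -1.25
turn/4deg [-0.01 -0.64  0.11] | shift/40 now-axes [-1.98  2.38 -5.13] | after-turn axes [-2.18  2.4  -5.04]
```

```bash
python3 -m jog '-0.36 0.4 -0.84 0 -0.2 0 -1;-0.36 0.4 -0.84 0 -0.2 0 -1;-0.36 0.4 -0.84 0 -0.2 0 -1;-0.36 0.4 -0.84 0 0 0 -1;-0.36 0.4 -0.84 0 0 0 -1;-0.36 0.4 -0.84 0 0 0 -1;0 0 0 0 0 0 -1;0 0 0 0 0 0 -1'
python3 -c "
from h import *
st(525.5,-117,50,81.3)"
```

```text
time_s: 1.48
tool_pos: [538.3, -100.2, 106.0]
eef_rot: [-0.052, 0.051, 0.706, -0.705]
wrist_force: [0.8, -1.3, 0.1]
finger_gap: 1.0
t 1.48 p [ 538.3 -100.2  106. ] jaw -98.3 tilt [-0.001  0.002] F [ 0.8 -1.3  0.1] gap 85.0 q7 -1.71
turn/4deg [0.02 0.1  0.02] | shift/40 now-axes [0.25 1.4  0.46] | after-turn axes [0.25 1.4  0.46]
```

```bash
python3 -m jog '0.25 0 0.46 0 0.1 0 -1;0 0 0 0 0 0 -1'
python3 -c "
from h import *
st(525.5,-117,50,81.3)
im=optics.snapshot('wrist');cv2.imwrite('pics/w1.png',im)"
```

```text
time_s: 1.65
tool_pos: [525.2, -115.6, 104.9]
eef_rot: [-0.054, 0.051, 0.706, -0.704]
wrist_force: [0.6, -1.0, -0.3]
finger_gap: 1.004
t 1.65 p [ 525.2 -115.6  104.9] jaw -98.5 tilt [-0.003  0.003] F [ 0.6 -1.  -0.3] gap 85.4 q7 -1.68
turn/4deg [0.03 0.06 0.06] | shift/40 now-axes [-0.02  1.37  0.04] | after-turn axes [-0.01  1.37  0.03]
```

View pics/w1.png

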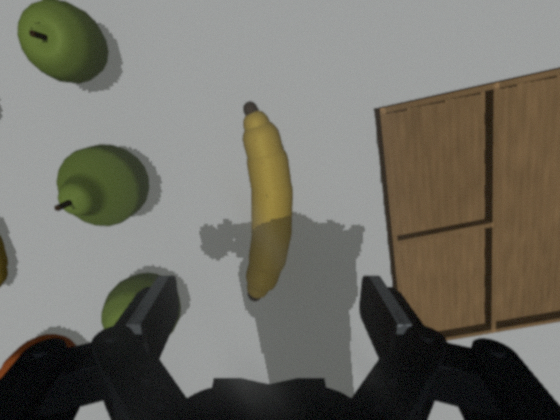

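```bash
cat >> h.py <<'E'
def wz(uv,z,p,R):
    m=optics.camera_model("wrist");T=np.array(m["tool_from_camera"]);d=np.linalg.solve(np.array(m["camera_matrix"]),np.r_[uv,1.])
    c=R.apply(T[:3,3])+p;d=R.apply(T[:3,:3]@d);return c+d*(z-c[2])/d[2]
E
python3 -c "
from h import *
o,R=pose();p=o['tool_pos']
for uv in((251,107),(271,205),(252,297),(252,205),(291,205)): print(uv,wz(uv,17,p,R).round(1))"
```

```text
(251, 107) [ 609.3 -112.7   17. ]
(271, 205) [ 531.3 -116.5   17. ]
(252, 297) [447.  -86.7  17. ]
(252, 205) [ 533.6 -101.    17. ]
(291, 205) [ 528.9 -132.8   17. ]
```

```bash
python3 -m jog '-0.04 0.7 0.03 0 0 0 -1;0 0.7 0 0 0 0 -1;0 0.5 0 0 0 0 -1;0 0.3 0 0 0 0 -1;0 0.2 0 0 0 0 -1;0 0 0 0 0 0 -1;0 0 0 0 0 0 -1'
python3 -c "
from h import *
st(527,-117,4,81.3)"
```

```text
time_s: 2.28
tool_pos: [530.3, -120.3, 9.8]
eef_rot: [-0.053, 0.057, 0.706, -0.704]
wrist_force: [-0.4, -0.6, 0.8]
finger_gap: 1.0
t 2.28 p [ 530.3 -120.3    9.8] jaw -98.9 tilt [0.007 0.002] F [-0.4 -0.6  0.8] gap 85.0 q7 -1.72
turn/4deg [ 0.04 -0.05 -0.09] | shift/40 now-axes [ 0.1   0.15 -0.07] | after-turn axes [ 0.09  0.15 -0.07]
```

```bash
python3 -m jog '0.09 0.14 -0.07 0.04 -0.05 -0.09 -0.5;0 0 0 0 0 0 0;0 0 0 0 0 0 0.3;0 0 0 0 0 0 0.4;0 0 0 0 0 0 0.5;0 0 0 0 0 0 0.6;0 0 0 0 0 0 0.6' 30
python3 -c "
from h import *
st(527,-117,4,81.3)"
```

```text
time_s: 2.87
tool_pos: [529.6, -117.7, 9.8]
eef_rot: [0.052, -0.056, -0.704, 0.706]
wrist_force: [-7.4, 1.7, 21.6]
finger_gap: 0.209
t 2.87 p [ 529.6 -117.7    9.8] jaw -98.7 tilt [ 0.006 -0.002] F [-7.4  1.7 21.6] gap 17.8 q7 -1.73
turn/4deg [-0.02 -0.   -0.08] | shift/40 now-axes [ 0.07  0.15 -0.01] | after-turn axes [ 0.07  0.15 -0.01]
```

```bash
python3 -m jog '0 0 0 0 0 0 -1;0 0 0 0 0 0 -1;0 0 0 0 0 0 -1'
python3 -c "
from h import *
st(527,-117,4,81.3)
cv2.imwrite('pics/w2.png',optics.snapshot('wrist'))
st()"
```

```text
time_s: 3.12
tool_pos: [530.8, -117.9, 11.8]
eef_rot: [0.051, -0.057, -0.704, 0.706]
wrist_force: [-0.0, 0.5, 0.4]
finger_gap: 0.624
t 3.12 p [ 530.8 -117.9   11.8] jaw -98.7 tilt [ 0.009 -0.003] F [-0.   0.5  0.4] gap 53.0 q7 -1.73
turn/4deg [-0.02 -0.   -0.13] | shift/40 now-axes [ 0.1   0.2  -0.01] | after-turn axes [ 0.1   0.2  -0.01]
t 3.17 p [ 530.8 -117.9   11.8] jaw -98.7 tilt [ 0.009 -0.003] F [-0.4 -0.2 -0.2] gap 60.2 q7 -1.73
```

View pics/w2.png

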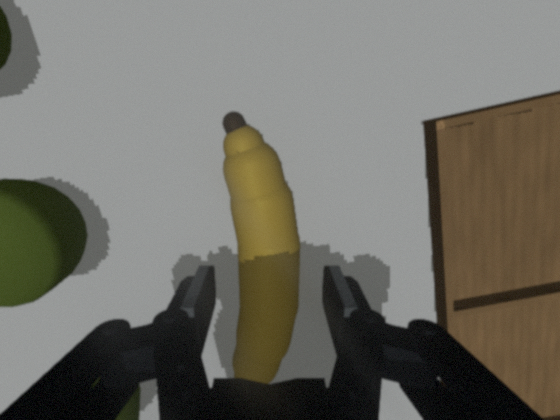

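```bash
python3 -m jog '0.08 0.14 0 0 0 -0.1 -0.4;0 0.14 0 0 0 0 -0.4;0 0.05 0 0 0 0 -0.4'
python3 -c "
from h import *
st(527,-117,2,81.3)"
```

```text
time_s: 3.42
tool_pos: [527.7, -117.5, -2.4]
eef_rot: [0.053, -0.054, -0.704, 0.706]
wrist_force: [0.2, -0.1, -0.1]
finger_gap: 0.697
t 3.42 p [ 527.7 -117.5   -2.4] jaw -98.7 tilt [ 0.002 -0.002] F [ 0.2 -0.1 -0.1] gap 59.2 q7 -1.73
turn/4deg [-0.02 -0.01 -0.03] | shift/40 now-axes [ 0.02 -0.11 -0.01] | after-turn axes [ 0.02 -0.11 -0.01]
```

```bash
python3 -m jog '0 -0.12 0 0 0 0 0;0 0 0 0 0 0 0.1;0 0 0 0 0 0 0.2;0 0 0 0 0 0 0.3;0 0 0 0 0 0 0.4' 30
python3 -c "
from h import *
st(527,-117,2,81.3)"
```

```text
time_s: 3.83
tool_pos: [526.5, -117.2, 1.3]
eef_rot: [0.054, -0.053, -0.705, 0.706]
wrist_force: [-0.3, -1.2, -1.6]
finger_gap: 0.347
t 3.83 p [ 526.5 -117.2    1.3] jaw -98.7 tilt [-0.001 -0.001] F [-0.3 -1.2 -1.6] gap 29.5 q7 -1.73
turn/4deg [-0.02 -0.    0.02] | shift/40 now-axes [-0.01 -0.02 -0.01] | after-turn axes [-0.01 -0.02 -0.01]
```

```bash
python3 -m jog '0 0 0 0 0 0 0.7;0 0 0 0 0 0 0.8;0 0 0 0 0 0 0.8' 
python3 -c "
from h import *
st(527,-117,2,81.3)
cv2.imwrite('pics/w3.png',optics.snapshot('wrist'))"
```

```text
time_s: 4.08
tool_pos: [526.4, -117.2, 1.3]
eef_rot: [0.054, -0.053, -0.705, 0.706]
wrist_force: [0.1, -0.6, -0.7]
finger_gap: 0.349
t 4.08 p [ 526.4 -117.2    1.3] jaw -98.7 tilt [-0.001 -0.001] F [ 0.1 -0.6 -0.7] gap 29.7 q7 -1.73
turn/4deg [-0.02 -0.    0.02] | shift/40 now-axes [-0.01 -0.02 -0.01] | after-turn axes [-0.01 -0.02 -0.01]
```

View pics/w3.png

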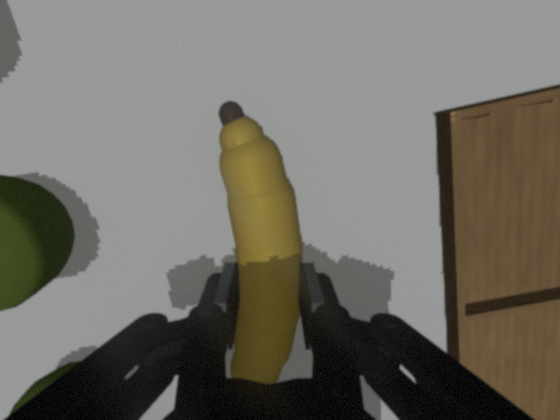

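```bash
python3 -m jog '0 -0.15 0 0 0 0 0.8;0 -0.3 0 0 0 0 0.8;0 -0.5 0 0 0 0 0.8;0 -0.5 0 0 0 0 0.8;0 -0.3 0 0 0 0 0.8;0 -0.1 0 0 0 0 0.8' 
python3 -c "
from h import *
st(490.2,-355,65,93.4)
cv2.imwrite('pics/w4.png',optics.snapshot('wrist'))"
```

```text
time_s: 4.63
tool_pos: [525.0, -116.6, 80.1]
eef_rot: [0.055, -0.052, -0.705, 0.705]
wrist_force: [-0.1, -0.0, -1.1]
finger_gap: 0.345
t 4.63 p [ 525.  -116.6   80.1] jaw -98.7 tilt [-0.005 -0.   ] F [-0.1 -0.  -1.1] gap 29.4 q7 -1.7
turn/4deg [-0.01 -3.02  0.07] | shift/40 now-axes [-0.04  0.38  6.02] | after-turn axes [1.22 0.38 5.9 ]
```

View pics/w4.png

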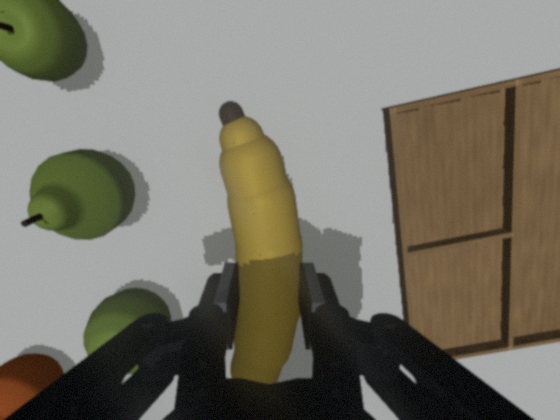

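```bash
python3 -m jog '0.05 0 0.4 0 -0.4 0 0.8;0.1 0 0.7 0 -0.4 0 0.8;0.13 0 0.8 0 -0.4 0 0.8;0.15 0 0.8 0 -0.4 0 0.8;0.15 0 0.8 0 -0.4 0 0.8;0.15 0 0.8 0 -0.4 0 0.8;0.15 0 0.6 0 -0.4 0 0.8;0.1 0 0.3 0 -0.2 0 0.8' 
python3 -m jog '0 0 0 0 0 0 0.8;0 0 0 0 0 0 0.8'
python3 -c "
from h import *
st(490.2,-355,65,93.4)"
```

```text
time_s: 5.35
tool_pos: [475.0, -324.5, 79.9]
eef_rot: [0.027, -0.029, 0.707, -0.706]
wrist_force: [-0.3, -0.5, -1.8]
finger_gap: 0.35
time_s: 5.52
tool_pos: [472.3, -328.7, 78.7]
eef_rot: [0.024, -0.027, 0.707, -0.706]
wrist_force: [0.3, 0.5, -1.6]
finger_gap: 0.348
t 5.52 p [ 472.3 -328.7   78.7] jaw -85.8 tilt [-0.005  0.002] F [ 0.3  0.5 -1.6] gap 29.6 q7 -1.08
turn/4deg [0.03 0.2  0.06] | shift/40 now-axes [-0.4   0.34  0.69] | after-turn axes [-0.41  0.34  0.68]
```

```bash
python3 -m jog '-0.2 0.1 0.35 0 0.15 0 0.8;-0.2 0.1 0.3 0 0 0 0.8;0 0.1 0 0 0 0 0.8;0 0 0 0 0 0 0.8;0 0 0 0 0 0 0.8' 
python3 -c "
from h import *
st(490.2,-355,65,93.4)
cv2.imwrite('pics/t5.png',cv2.resize(optics.snapshot('top')[170:380,280:520],None,fx=2.8,fy=2.8))
cv2.imwrite('pics/w5.png',optics.snapshot('wrist'))"
```

```text
time_s: 5.93
tool_pos: [491.4, -346.5, 64.8]
eef_rot: [0.021, -0.026, 0.709, -0.704]
wrist_force: [-1.3, 0.1, -1.6]
finger_gap: 0.348
t 5.93 p [ 491.4 -346.5   64.8] jaw -86.2 tilt [-0.006  0.006] F [-1.3  0.1 -1.6] gap 29.6 q7 -1.08
turn/4deg [0.1  0.1  0.09] | shift/40 now-axes [ 0.04 -0.01  0.21] | after-turn axes [ 0.04 -0.    0.21]
```

View pics/w5.png

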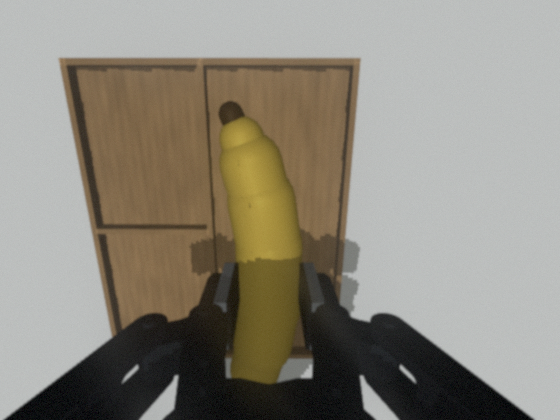

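View pics/t5.png

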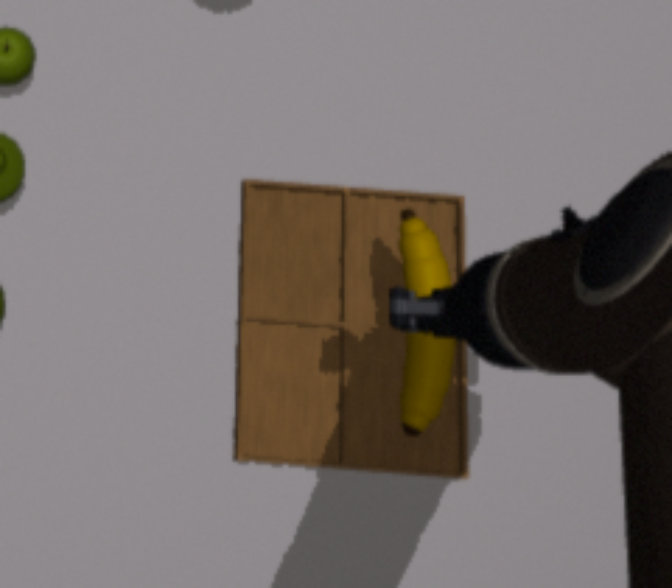

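```bash
python3 -m jog '0.04 0.2 0.2 0.1 0.1 0.09 0.8;0 0.4 0 0 0 0 0.8;0 0.3 0 0 0 0 0.8;0 0.2 0 0 0 0 0.8;0 0.1 0 0 0 0 0.8;0 0 0 0 0 0 0.8;0 0 0 0 0 0 0.8' 
python3 -c "
from h import *
st(490.2,-355,5.5,93.4)"
```

```text
time_s: 6.62
tool_pos: [489.6, -354.4, 14.4]
eef_rot: [-0.022, 0.02, -0.706, 0.708]
wrist_force: [0.1, 0.3, -0.8]
finger_gap: 0.347
t 6.62 p [ 489.6 -354.4   14.4] jaw -86.6 tilt [ 0.002 -0.002] F [ 0.1  0.3 -0.8] gap 29.5 q7 -1.09
turn/4deg [-0.03  0.   -0.03] | shift/40 now-axes [-0.01  0.22  0.02] | after-turn axes [-0.01  0.22  0.02]
```

```bash
python3 -m jog '0 0.1 0 0 0 0 0.8;0 0.06 0 0 0 0 0.8;0 0.04 0 0 0 0 0.8;0 0 0 0 0 0 0.8;0 0 0 0 0 0 0.8' 
python3 -c "
from h import *
st(490.2,-355,5.5,93.4)"
```

```text
time_s: 7.03
tool_pos: [490.6, -355.0, 7.0]
eef_rot: [-0.022, 0.02, -0.706, 0.708]
wrist_force: [-0.4, 0.4, -1.1]
finger_gap: 0.351
t 7.03 p [ 490.6 -355.     7. ] jaw -86.6 tilt [ 0.004 -0.003] F [-0.4  0.4 -1.1] gap 29.8 q7 -1.09
turn/4deg [-0.05  0.   -0.06] | shift/40 now-axes [ 0.01  0.04 -0.  ] | after-turn axes [ 0.01  0.04 -0.  ]
```

```bash
python3 -m jog '0 0.04 0 0 0 0 0.8;0 0.02 0 0 0 0 0.8;0 0 0 0 0 0 0.8' 
python3 -c "
from h import *
st(490.2,-355,5.5,93.4)"
```

```text
time_s: 7.28
tool_pos: [491.1, -355.3, 5.4]
eef_rot: [-0.023, 0.019, -0.705, 0.708]
wrist_force: [0.5, 0.1, -0.7]
finger_gap: 0.352
t 7.28 p [ 491.1 -355.3    5.4] jaw -86.6 tilt [ 0.005 -0.004] F [ 0.5  0.1 -0.7] gap 29.9 q7 -1.09
turn/4deg [-0.06  0.   -0.07] | shift/40 now-axes [ 0.02 -0.   -0.01] | after-turn axes [ 0.02 -0.   -0.01]
```

```bash
python3 -m jog '0 0.025 0 0 0 0 0.8;0 0.02 0 0 0 0 0.8' 
python3 -c "
from h import *
st()"
```

```text
time_s: 7.45
tool_pos: [491.1, -355.4, 5.2]
eef_rot: [-0.023, 0.019, -0.705, 0.708]
wrist_force: [-3.0, 2.3, 9.1]
finger_gap: 0.349
t 7.45 p [ 491.1 -355.4    5.2] jaw -86.6 tilt [ 0.005 -0.005] F [-3.   2.3  9.1] gap 29.7 q7 -1.09
```

```bash
python3 -m jog '0 0 0 0 0 0 0.25;0 0 0 0 0 0 0.2;0 0 0 0 0 0 0.15;0 0 0 0 0 0 0.12;0 0 0 0 0 0 0.12' 
python3 -c "
from h import *
st()"
```

```text
time_s: 7.87
tool_pos: [491.9, -355.9, 5.7]
eef_rot: [-0.023, 0.019, -0.705, 0.709]
wrist_force: [0.2, 1.1, 0.1]
finger_gap: 0.44
t 7.87 p [ 491.9 -355.9    5.7] jaw -86.6 tilt [ 0.007 -0.006] F [0.2 1.1 0.1] gap 37.4 q7 -1.09
```

Raise, open and look.

```bash
python3 -m jog '0 -0.1 0 0 0 0 0.12;0 -0.25 0 0 0 0 0.12;0 -0.5 0 0 0 0 0.1;0 -0.8 0 0 0 0 -0.5;0 -0.8 0 0 0 0 -1;0 -0.5 0 0 0 0 -1;0 -0.2 0 0 0 0 -1' 
python3 -c "
from h import *
st(570,5,125,3.4)
cv2.imwrite('pics/w6.png',optics.snapshot('wrist'))"
```

```text
time_s: 8.45
tool_pos: [489.2, -353.6, 137.0]
eef_rot: [-0.022, 0.021, -0.706, 0.707]
wrist_force: [-0.0, -0.6, 0.4]
finger_gap: 0.983
t 8.45 p [ 489.2 -353.6  137. ] jaw -86.6 tilt [ 0.002 -0.002] F [-0.  -0.6  0.4] gap 83.5 q7 -1.05
turn/4deg [ -0.04 -22.49   0.  ] | shift/40 now-axes [-2.55  0.29 -8.83] | after-turn axes [-8.83  0.3   2.55]
```

View pics/w6.png

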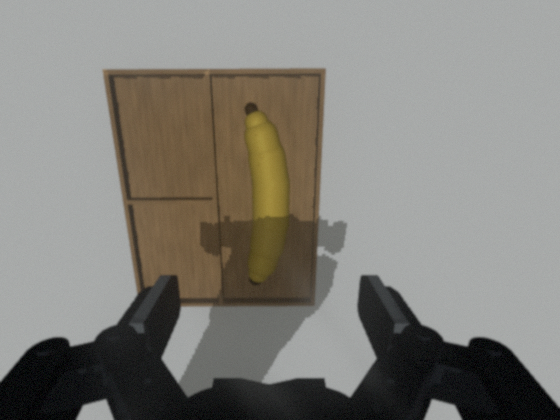

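```bash
python3 -m jog '-0.2 0 -0.7 0 -1 0 -1;-0.25 0 -0.7 0 -1 0 -1;-0.3 0 -0.65 0 -1 0 -1;-0.35 0 -0.6 0 -1 0 -1;-0.4 0 -0.55 0 -1 0 -1;-0.45 0 -0.5 0 -1 0 -1;-0.5 0 -0.45 0 -1 0 -1;-0.55 0 -0.4 0 -1 0 -1' 
python3 -c "
from h import *
st(570,5,125,3.4)"
```

```text
time_s: 9.17
tool_pos: [547.0, -130.0, 132.4]
eef_rot: [-0.223, 0.226, -0.669, 0.672]
wrist_force: [-0.1, 0.4, -0.0]
finger_gap: 1.0
t 9.17 p [ 547.  -130.   132.4] jaw -53.0 tilt [-0.003 -0.005] F [-0.1  0.4 -0. ] gap 85.0 q7 -0.95
turn/4deg [ 1.00e-02 -1.41e+01  8.00e-02] | shift/40 now-axes [-2.49  0.17 -2.35] | after-turn axes [-3.33  0.19  0.77]
```

```bash
python3 -m jog '-0.35 0 -0.2 0 -1 0 -1;-0.4 0 -0.1 0 -1 0 -1;-0.4 0 -0.1 0 -1 0 -1;-0.4 0 0 0 -1 0 -1;-0.4 0 0 0 -1 0 -1;-0.4 0 0 0 -1 0 -1;-0.3 0 0 0 -1 0 -1;-0.2 0 0 0 -1 0 -1' 
python3 -m jog '0 0 0 0 -1 0 -1;0 0 0 0 -1 0 -1;0 0 0 0 -1 0 -1;0 0 0 0 -1 0 -1;0 0 0 0 -1 0 -1;0 0 0 0 -0.6 0 -1;0 0 0 0 0 0 -1;0 0 0 0 0 0 -1' 
python3 -c "
from h import *
st(570,5,125,3.4)"
```

```text
time_s: 9.83
tool_pos: [602.6, -2.8, 123.2]
eef_rot: [0.415, -0.423, 0.574, -0.565]
wrist_force: [0.2, 0.4, 0.0]
finger_gap: 0.997
time_s: 10.5
tool_pos: [594.2, 15.7, 114.0]
eef_rot: [-0.53, 0.539, -0.473, 0.452]
wrist_force: [-0.9, -0.1, -0.6]
finger_gap: 0.997
t 10.5 p [594.2  15.7 114. ] jaw 8.3 tilt [-0.031  0.011] F [-0.9 -0.1 -0.6] gap 84.7 q7 -0.27
turn/4deg [ 0.42  1.22 -0.2 ] | shift/40 now-axes [ 0.17 -0.26 -0.65] | after-turn axes [ 0.23 -0.27 -0.62]
```

```bash
python3 -m jog '0.2 -0.25 -0.6 0.4 0.8 -0.2 -1;0 0 0 0 0.3 0 -1;0 0 0 0 0 0 -1;0 0 0 0 0 0 -1' 
python3 -c "
from h import *
st(570,5,125,3.4)
cv2.imwrite('pics/w7.png',optics.snapshot('wrist'))"
```

```text
time_s: 10.83
tool_pos: [568.0, 7.0, 120.7]
eef_rot: [-0.515, 0.518, -0.486, 0.481]
wrist_force: [0.2, -0.1, 0.5]
finger_gap: 0.999
t 10.83 p [568.    7.  120.7] jaw 3.8 tilt [-0.008  0.002] F [ 0.2 -0.1  0.5] gap 85.0 q7 -0.33
turn/4deg [ 0.11  0.09 -0.04] | shift/40 now-axes [ 0.05 -0.11  0.05] | after-turn axes [ 0.05 -0.11  0.05]
```

View pics/w7.png

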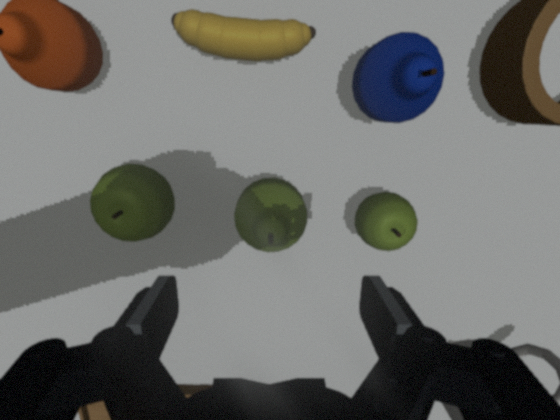

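```bash
python3 -c "
from h import *
o,R=pose();p=o['tool_pos']
print('pear',wz((271,212),32,p,R).round(1),wz((271,240),89,p,R).round(1))
print('al',wz((133,202),30,p,R).round(1));print('as',wz((386,221),25,p,R).round(1))
m=optics.snapshot('top')
print('tops: pear', onz('top',(275.6,229.3),32), onz('top',(267.4,278.5),30))
"
```

```text
pear [569.2   6.3  32. ] [569.4   5.3  89. ]
al [454.    6.6  30. ]
as [668.7   2.7  25. ]
tops: pear [569.55627043   5.35830073  32.        ] [455.55694263   7.91151444  30.        ]
```

```bash
python3 -m jog '0.02 0.3 0.04 0.1 0.1 -0.04 -1;0 0.6 0 0 0 0 -1;0 0.6 0 0 0 0 -1;0 0.4 0 0 0 0 -1;0 0.2 0 0 0 0 -1;0 0 0 0 0 0 -1;0 0 0 0 0 0 -1' 
python3 -c "
from h import *
st(569.5,6,21,3.4)"
```

```text
time_s: 11.52
tool_pos: [575.8, 8.6, 35.1]
eef_rot: [0.517, -0.513, 0.483, -0.486]
wrist_force: [-0.3, 0.2, 1.0]
finger_gap: 0.998
t 11.52 p [575.8   8.6  35.1] jaw 3.5 tilt [0.006 0.002] F [-0.3  0.2  1. ] gap 84.9 q7 -0.42
turn/4deg [-0.08  0.02 -0.02] | shift/40 now-axes [ 0.06  0.35 -0.16] | after-turn axes [ 0.06  0.35 -0.16]
```

```bash
python3 -m jog '0.06 0 -0.16 -0.08 0 0 -1;0 0.12 0 0 0 0 -1;0 0.12 0 0 0 0 -1;0 0.05 0 0 0 0 -1;0 0 0 0 0 0 -1' 
python3 -c "
from h import *
st(569.5,6,21,3.4)"
```

```text
time_s: 11.93
tool_pos: [571.5, 5.7, 25.9]
eef_rot: [0.517, -0.513, 0.484, -0.485]
wrist_force: [0.3, -0.3, 0.6]
finger_gap: 1.002
t 11.93 p [571.5   5.7  25.9] jaw 3.5 tilt [0.005 0.002] F [ 0.3 -0.3  0.6] gap 85.2 q7 -0.42
turn/4deg [-0.07  0.02 -0.02] | shift/40 now-axes [-0.01  0.12 -0.05] | after-turn axes [-0.01  0.12 -0.05]
```

```bash
python3 -m jog '-0.01 0.12 -0.06 -0.07 0 0 -1;0 0.02 0 0 0 0 -0.8;0 0 0 0 0 0 -0.6;0 0 0 0 0 0 -0.5;0 0 0 0 0 0 -0.4;0 0 0 0 0 0 -0.3;0 0 0 0 0 0 -0.2' 30
python3 -c "
from h import *
st(569.5,6,21,3.4)"
```

```text
time_s: 12.52
tool_pos: [569.0, 6.0, 20.7]
eef_rot: [0.515, -0.515, 0.485, -0.484]
wrist_force: [-3.0, -0.2, 4.3]
finger_gap: 0.609
t 12.52 p [569.    6.   20.7] jaw 3.5 tilt [0.    0.001] F [-3.  -0.2  4.3] gap 51.8 q7 -0.43
turn/4deg [-0.    0.02 -0.01] | shift/40 now-axes [ 0.   -0.01  0.01] | after-turn axes [ 0.   -0.01  0.01]
```

```bash
python3 -m jog '0 0 0 0 0 0 0;0 0 0 0 0 0 0.3;0 0 0 0 0 0 0.3' 
python3 -c "
from h import *
st(569.5,6,21,3.4)
cv2.imwrite('pics/s8.png',cv2.resize(optics.snapshot('scene')[100:320,180:460],None,fx=2.8,fy=2.7))"
```

```text
time_s: 12.77
tool_pos: [568.9, 5.9, 20.8]
eef_rot: [0.515, -0.515, 0.485, -0.484]
wrist_force: [0.6, -0.6, -0.0]
finger_gap: 0.603
t 12.77 p [568.9   5.9  20.8] jaw 3.5 tilt [0.    0.001] F [ 0.6 -0.6 -0. ] gap 51.3 q7 -0.43
turn/4deg [-0.    0.02 -0.01] | shift/40 now-axes [-0.   -0.    0.02] | after-turn axes [-0.   -0.    0.02]
```

View pics/s8.png

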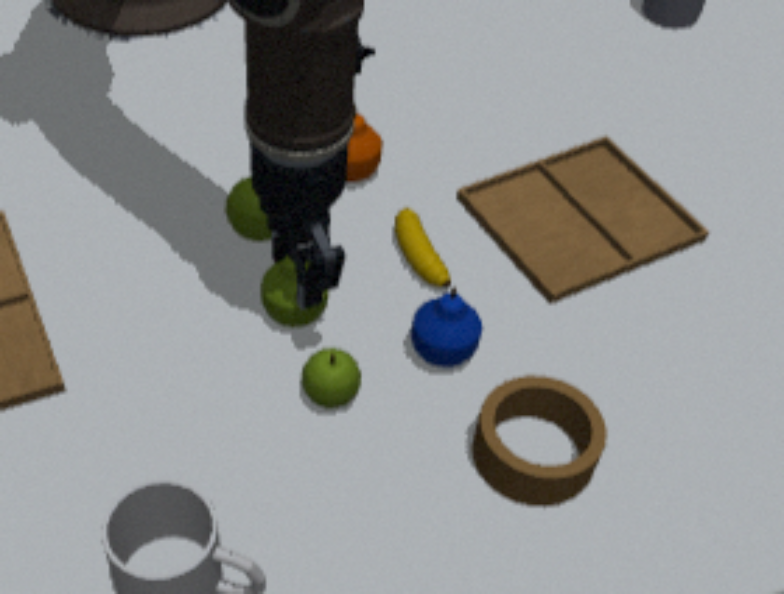

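```bash
python3 -m jog '0 -0.1 0 0 0 0 0.3;0 -0.3 0 0 0 0 0.3;0 -0.6 0 0 0 0 0.3;0 -0.6 0 0 0 0 0.3;0 -0.5 0 0 0 0 0.3;0 -0.2 0 0 0 0 0.3;0 0 0 0 0 0 0.3' 
python3 -c "
from h import *
R=Ro.from_quat([.021,-.706,.707,-.022]);p=np.array([489.2,-353.6,137])
C=np.array([wz(u,14,p,R)[:2] for u in((104,71),(325,69),(314,304),(139,306))]);print(C.round(),C.mean(0))
st(540.5,-257.8,110,3.4)
cv2.imwrite('pics/w8.png',optics.snapshot('wrist'))"
```

```text
time_s: 13.4
tool_pos: [567.7, 6.5, 118.9]
eef_rot: [-0.515, 0.516, -0.485, 0.483]
wrist_force: [0.0, -0.1, -1.4]
finger_gap: 0.603
[[ 591. -211.]
 [ 603. -393.]
 [ 379. -408.]
 [ 365. -225.]] [ 484.57278724 -309.20868484]
t 13.4 p [567.7   6.5 118.9] jaw 3.6 tilt [-0.003  0.002] F [ 0.  -0.1 -1.4] gap 51.3 q7 -0.34
turn/4deg [ 0.04  0.04 -0.03] | shift/40 now-axes [ 6.55  0.21 -1.09] | after-turn axes [ 6.56  0.22 -1.07]
```

View pics/w8.png

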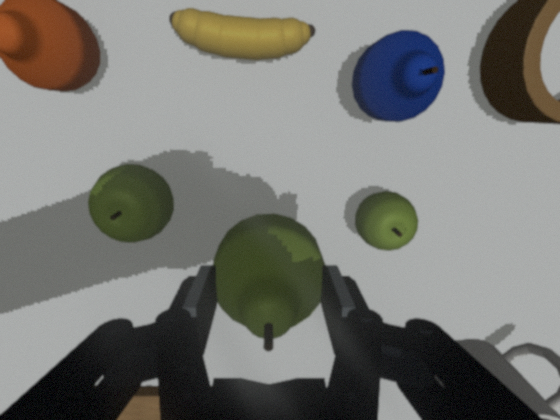

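```bash
python3 -m jog '0.4 0 -0.05 0 0 0 0.3;0.7 0 -0.1 0 0 0 0.3;0.9 0 -0.15 0 0 0 0.3;0.9 0 -0.15 0 0 0 0.3;0.9 0 -0.15 0 0 0 0.3;0.9 0 -0.15 0 0 0 0.3;0.8 0 -0.1 0 0 0 0.3;0.5 0 -0.05 0 0 0 0.3' 
python3 -m jog '0.2 0 0 0 0 0 0.3;0 0 0 0 0 0 0.3;0 0 0 0 0 0 0.3;0 0 0 0 0 0 0.3' 
python3 -c "
from h import *
st(540,-258,80,3.4)"
```

```text
time_s: 14.12
tool_pos: [543.1, -235.9, 108.8]
eef_rot: [-0.518, 0.52, -0.485, 0.475]
wrist_force: [0.6, 0.4, -1.3]
finger_gap: 0.602
time_s: 14.45
tool_pos: [540.2, -248.1, 103.8]
eef_rot: [-0.515, 0.519, -0.489, 0.475]
wrist_force: [0.3, -0.4, -1.7]
finger_gap: 0.604
t 14.45 p [ 540.2 -248.1  103.8] jaw 4.0 tilt [-0.018  0.01 ] F [ 0.3 -0.4 -1.7] gap 51.3 q7 0.12
turn/4deg [ 0.25  0.15 -0.16] | shift/40 now-axes [ 0.25  0.59 -0.01] | after-turn axes [ 0.25  0.6  -0.02]
```

```bash
python3 -m jog '0.25 0.2 -0.01 0.25 0.15 -0.16 0.3;0 0.4 0 0 0 0 0.3;0 0.4 0 0 0 0 0.3;0 0.3 0 0 0 0 0.3;0 0.15 0 0 0 0 0.3;0 0 0 0 0 0 0.3;0 0 0 0 0 0 0.3' 
python3 -c "
from h import *
st(540,-258,25,3.4)
cv2.imwrite('pics/w9.png',optics.snapshot('wrist'))"
```

```text
time_s: 15.03
tool_pos: [544.7, -243.1, 44.6]
eef_rot: [0.521, -0.517, 0.481, -0.48]
wrist_force: [-0.1, 0.4, -1.5]
finger_gap: 0.609
t 15.03 p [ 544.7 -243.1   44.6] jaw 4.4 tilt [0.004 0.005] F [-0.1  0.4 -1.5] gap 51.8 q7 0.07
turn/4deg [-0.06  0.26 -0.07] | shift/40 now-axes [ 0.36  0.49 -0.15] | after-turn axes [ 0.36  0.49 -0.14]
```

View pics/w9.png

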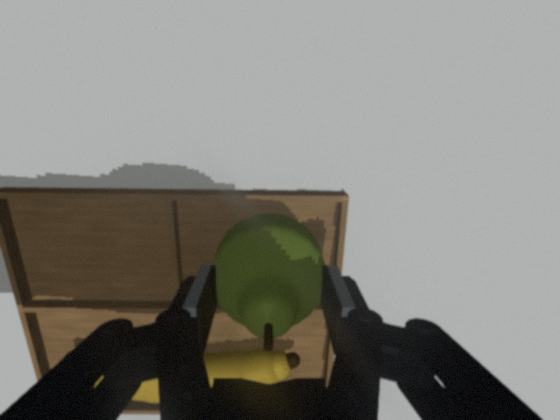

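```bash
python3 -m jog '0.25 0 -0.1 -0.06 0.2 -0.07 0.3;0.12 0 -0.05 0 0 0 0.3;0 0.1 0 0 0 0 0.3;0 0.15 0 0 0 0 0.3;0 0.1 0 0 0 0 0.3;0 0 0 0 0 0 0.3;0 0 0 0 0 0 0.3' 
python3 -c "
from h import *
st(540,-258,25,3.4)"
```

```text
time_s: 15.67
tool_pos: [540.8, -261.7, 32.0]
eef_rot: [-0.515, 0.515, -0.483, 0.487]
wrist_force: [0.4, 0.2, -1.7]
finger_gap: 0.604
t 15.67 p [ 540.8 -261.7   32. ] jaw 3.4 tilt [ 0.004 -0.003] F [ 0.4  0.2 -1.7] gap 51.4 q7 0.07
turn/4deg [-0.05  0.01  0.05] | shift/40 now-axes [-0.09  0.17 -0.01] | after-turn axes [-0.09  0.17 -0.01]
```

```bash
python3 -m jog '-0.08 0.04 0 -0.05 0 0.05 0.3;0 0.05 0 0 0 0 0.3;0 0.04 0 0 0 0 0.3;0 0.03 0 0 0 0 0.3;0 0 0 0 0 0 0.3' 
python3 -c "
from h import *
st(540,-258,25,3.4)"
```

```text
time_s: 16.08
tool_pos: [540.9, -257.4, 24.9]
eef_rot: [0.515, -0.515, 0.485, -0.484]
wrist_force: [-0.8, 0.7, -1.6]
finger_gap: 0.606
t 16.08 p [ 540.9 -257.4   24.9] jaw 3.5 tilt [-0.001  0.001] F [-0.8  0.7 -1.6] gap 51.5 q7 0.06
turn/4deg [ 0.01  0.02 -0.01] | shift/40 now-axes [ 0.01 -0.   -0.02] | after-turn axes [ 0.01 -0.   -0.02]
```

```bash
python3 -m jog '0 0.02 0 0 0 0 0.3;0 0.02 0 0 0 0 0.3' 
python3 -c "
from h import *
st(540,-258,25,3.4)"
```

```text
time_s: 16.25
tool_pos: [541.0, -257.7, 24.7]
eef_rot: [-0.515, 0.515, -0.485, 0.485]
wrist_force: [-2.9, 1.0, 8.9]
finger_gap: 0.602
t 16.25 p [ 541.  -257.7   24.7] jaw 3.5 tilt [-0.001 -0.   ] F [-2.9  1.   8.9] gap 51.2 q7 0.06
turn/4deg [0.01 0.02 0.01] | shift/40 now-axes [ 0.01 -0.01 -0.03] | after-turn axes [ 0.01 -0.01 -0.03]
```

```bash
python3 -m jog '0 0 0 0 0 0 -0.25;0 0 0 0 0 0 -0.35;0 0 0 0 0 0 -0.5;0 0 0 0 0 0 -0.8;0 0 0 0 0 0 -0.9;0 -0.1 0 0 0 0 -0.9;0 -0.3 0 0 0 0 -0.9;0 -0.6 0 0 0 0 -1' 
python3 -m jog '0 -0.8 0 0 0 0 -1;0 -0.5 0 0 0 0 -1;0 -0.1 0 0 0 0 -1;0 0 0 0 0 0 -1' 
python3 -c "
from h import *
st(667.5,3.5,110,3.4)
cv2.imwrite('pics/w10.png',optics.snapshot('wrist'))"
```

```text
time_s: 16.92
tool_pos: [538.9, -256.7, 63.0]
eef_rot: [-0.514, 0.516, -0.487, 0.482]
wrist_force: [0.3, -0.5, -0.1]
finger_gap: 0.998
time_s: 17.25
tool_pos: [541.5, -256.8, 128.7]
eef_rot: [0.515, -0.515, 0.484, -0.484]
wrist_force: [0.3, -0.2, -0.5]
finger_gap: 0.999
t 17.25 p [ 541.5 -256.8  128.7] jaw 3.5 tilt [0. 0.] F [ 0.3 -0.2 -0.5] gap 84.9 q7 0.14
turn/4deg [-0.01  0.04 -0.  ] | shift/40 now-axes [-6.3   0.47  3.55] | after-turn axes [-6.31  0.47  3.53]
```

View pics/w10.png

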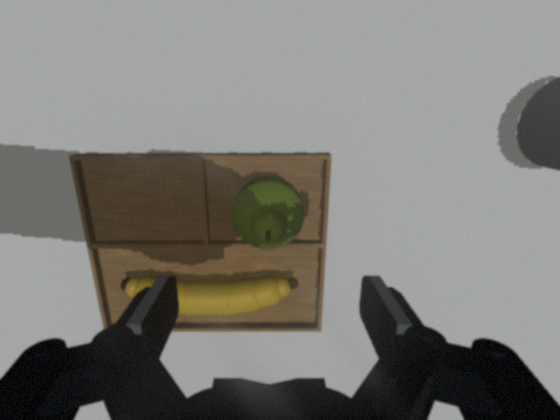

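```bash
python3 -m jog '-0.5 0 0.25 0 0 0 -1;-0.85 0 0.45 0 0 0 -1;-0.85 0 0.45 0 0 0 -1;-0.85 0 0.45 0 0 0 -1;-0.85 0 0.45 0 0 0 -1;-0.85 0 0.45 0 0 0 -1;-0.6 0 0.4 0 0 0 -1;-0.3 0 0.25 0 0 0 -1' 
python3 -m jog '0 0 0 0 0 0 -1;0 0 0 0 0 0 -1;0 0 0 0 0 0 -1' 
python3 -c "
from h import *
st(667.5,3.5,80,3.4)"
```

```text
time_s: 17.97
tool_pos: [650.9, -23.5, 116.7]
eef_rot: [-0.508, 0.516, -0.491, 0.485]
wrist_force: [-0.1, -0.5, -0.4]
finger_gap: 1.005
time_s: 18.22
tool_pos: [650.0, -16.9, 112.4]
eef_rot: [-0.509, 0.518, -0.491, 0.481]
wrist_force: [-0.1, -0.1, -1.2]
finger_gap: 0.999
t 18.22 p [650.  -16.9 112.4] jaw 3.2 tilt [-0.019  0.001] F [-0.1 -0.1 -1.2] gap 84.9 q7 -0.29
turn/4deg [ 0.28 -0.06 -0.03] | shift/40 now-axes [-0.48  0.8   0.48] | after-turn axes [-0.48  0.81  0.47]
```

```bash
python3 -m jog '-0.3 0 0.3 0.28 -0.06 -0.03 -1;-0.18 0 0.15 0 0 0 -1;0 0 0 0 0 0 -1;0 0 0 0 0 0 -1' 
python3 -c "
from h import *
st(667.5,3.5,80,3.4)
cv2.imwrite('pics/w11.png',optics.snapshot('wrist'))"
```

```text
time_s: 18.55
tool_pos: [666.9, -0.3, 110.7]
eef_rot: [-0.513, 0.514, -0.486, 0.487]
wrist_force: [0.1, -0.1, 0.2]
finger_gap: 1.001
t 18.55 p [ 6.669e+02 -3.000e-01  1.107e+02] jaw 3.1 tilt [-0.    -0.002] F [ 0.1 -0.1  0.2] gap 85.1 q7 -0.32
turn/4deg [ 0.   -0.07  0.04] | shift/40 now-axes [-0.1   0.77  0.02] | after-turn axes [-0.09  0.77  0.02]
```

View pics/w11.png

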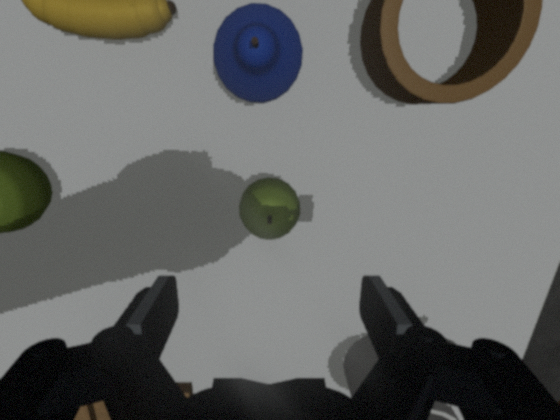

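```bash
python3 -c "
from h import *
o,R=pose();p=o['tool_pos']
print(wz((269,208),25,p,R).round(1))
print('mug rim',onz('top',(365,141),90).round(),'handle',onz('top',(341,126),50).round(),'blue',onz('top',(235,188),32).round())"
```

```text
[666.7   2.7  25. ]
mug rim [ 791. -169.   90.] handle [ 838. -116.   50.] blue [654. 115.  32.]
```

```bash
python3 -m jog '-0.08 0.3 0 0 -0.07 0.04 -1;0 0.6 0 0 0 0 -1;0 0.6 -0.03 0 0 0 -1;0 0.4 -0.03 0 0 0 -1;0 0.2 -0.03 0 0 0 -1;0 0.1 0 0 0 0 -1;0 0 0 0 0 0 -1' 
python3 -c "
from h import *
st(667,3,8,3.4)"
```

```text
time_s: 19.18
tool_pos: [663.0, -0.2, 17.5]
eef_rot: [0.514, -0.514, 0.485, -0.486]
wrist_force: [0.5, -0.5, -0.3]
finger_gap: 1.003
t 19.18 p [ 6.63e+02 -2.00e-01  1.75e+01] jaw 3.2 tilt [ 0.002 -0.   ] F [ 0.5 -0.5 -0.3] gap 85.2 q7 -0.38
turn/4deg [-0.02 -0.04  0.01] | shift/40 now-axes [-0.07  0.24  0.1 ] | after-turn axes [-0.07  0.24  0.11]
```

```bash
python3 -m jog '-0.07 0.1 0.1 -0.02 0 0 -1;0 0.1 0 0 0 0 -1;0 0.04 0 0 0 0 -0.8;0 0 0 0 0 0 -0.6;0 0 0 0 0 0 -0.4;0 0 0 0 0 0 -0.3' 
python3 -c "
from h import *
st(667,3,8,3.4)"
```

```text
time_s: 19.68
tool_pos: [669.7, 3.4, 10.2]
eef_rot: [0.515, -0.513, 0.484, -0.487]
wrist_force: [0.8, 0.5, 0.1]
finger_gap: 0.649
t 19.68 p [669.7   3.4  10.2] jaw 3.2 tilt [ 0.005 -0.   ] F [0.8 0.5 0.1] gap 55.2 q7 -0.38
turn/4deg [-0.07 -0.05  0.  ] | shift/40 now-axes [ 0.01  0.06 -0.07] | after-turn axes [ 0.01  0.06 -0.07]
```

```bash
python3 -m jog '0.01 0.05 -0.07 -0.07 0 0 -0.3;0 0 0 0 0 0 -0.2;0 0 0 0 0 0 -0.1;0 0 0 0 0 0 0;0 0 0 0 0 0 0.1;0 0 0 0 0 0 0.4;0 0 0 0 0 0 0.4' 25
python3 -c "
from h import *
st(667,3,8,3.4)"
```

```text
time_s: 20.27
tool_pos: [667.4, 2.7, 9.5]
eef_rot: [0.514, -0.513, 0.485, -0.487]
wrist_force: [0.3, 0.2, 0.6]
finger_gap: 0.528
t 20.27 p [667.4   2.7   9.5] jaw 3.2 tilt [ 0.002 -0.001] F [0.3 0.2 0.6] gap 44.9 q7 -0.38
turn/4deg [-0.03 -0.05  0.01] | shift/40 now-axes [-0.01  0.04 -0.01] | after-turn axes [-0.01  0.04 -0.01]
```

```bash
python3 -m jog '0 -0.1 0 0 0 0 0.4;0 -0.3 0 0 0 0 0.4;0 -0.6 0 0 0 0 0.4;0 -0.8 0 0 0 0 0.4;0 -0.8 0 0 0 0 0.4;0 -0.4 0 0 0 0 0.4;0 -0.1 0 0 0 0 0.4;0 0 0 0 0 0 0.4' 
python3 -c "
from h import *
st(427.3,-264.4,120,3.4)
cv2.imwrite('pics/w12.png',optics.snapshot('wrist'))"
```

```text
time_s: 20.93
tool_pos: [665.5, 3.2, 141.8]
eef_rot: [-0.514, 0.514, -0.486, 0.485]
wrist_force: [-0.5, 0.7, -0.9]
finger_gap: 0.526
t 20.93 p [665.5   3.2 141.8] jaw 3.3 tilt [-0.001  0.   ] F [-0.5  0.7 -0.9] gap 44.7 q7 -0.31
turn/4deg [ 0.02 -0.03 -0.  ] | shift/40 now-axes [ 6.34  0.55 -6.33] | after-turn axes [ 6.33  0.54 -6.34]
```

View pics/w12.png

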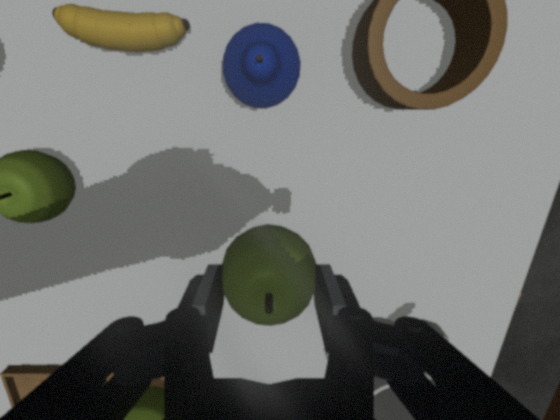

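```bash
python3 -m jog '0.3 0 -0.3 0 0 0 0.4;0.6 0 -0.6 0 0 0 0.4;0.68 0 -0.68 0 0 0 0.4;0.68 0 -0.68 0 0 0 0.4;0.68 0 -0.68 0 0 0 0.4;0.68 0 -0.68 0 0 0 0.4;0.68 0 -0.68 0 0 0 0.4;0.68 0 -0.68 0 0 0 0.4' 
python3 -m jog '0.6 0 -0.6 0 0 0 0.4;0.4 0 -0.4 0 0 0 0.4;0.2 0 -0.2 0 0 0 0.4;0 0 0 0 0 0 0.4;0 0 0 0 0 0 0.4;0 0 0 0 0 0 0.4' 
python3 -c "
from h import *
st(427.3,-264.4,60,3.4)"
```

```text
time_s: 21.65
tool_pos: [469.3, -203.5, 129.3]
eef_rot: [-0.518, 0.518, -0.488, 0.475]
wrist_force: [1.1, -1.2, -1.2]
finger_gap: 0.533
time_s: 22.15
tool_pos: [409.2, -263.5, 121.6]
eef_rot: [-0.511, 0.517, -0.497, 0.474]
wrist_force: [-0.0, 0.5, -0.2]
finger_gap: 0.527
t 22.15 p [ 409.2 -263.5  121.6] jaw 3.3 tilt [-0.029  0.016] F [-0.   0.5 -0.2] gap 44.8 q7 0.28
turn/4deg [ 0.4  -0.02 -0.26] | shift/40 now-axes [0.08 1.53 0.49] | after-turn axes [0.05 1.54 0.45]
```

```bash
python3 -m jog '0.05 0.1 0.45 0.4 0 -0.26 0.4;0 0.3 0 0 0 0 0.4;0 0.5 0 0 0 0 0.4;0 0.4 0 0 0 0 0.4;0 0.2 0 0 0 0 0.4;0 0 0 0 0 0 0.4;0 0 0 0 0 0 0.4' 
python3 -c "
from h import *
st(427.3,-264.4,14,3.4)
cv2.imwrite('pics/w13.png',optics.snapshot('wrist'))"
```

```text
time_s: 22.73
tool_pos: [430.6, -255.8, 55.1]
eef_rot: [0.518, -0.516, 0.484, -0.48]
wrist_force: [-0.1, -0.4, -0.8]
finger_gap: 0.531
t 22.73 p [ 430.6 -255.8   55.1] jaw 4.1 tilt [-0.002  0.006] F [-0.1 -0.4 -0.8] gap 45.1 q7 0.18
turn/4deg [ 0.02  0.16 -0.08] | shift/40 now-axes [ 0.22  1.03 -0.09] | after-turn axes [ 0.21  1.03 -0.09]
```

View pics/w13.png

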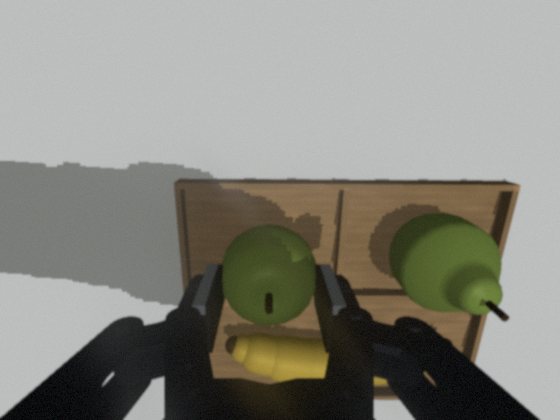

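```bash
python3 -m jog '0.15 0.1 -0.07 0 0.16 -0.08 0.4;0.07 0.25 0 0 0 0 0.4;0 0.25 0 0 0 0 0.4;0 0.15 0 0 0 0 0.4;0 0.1 0 0 0 0 0.4;0 0 0 0 0 0 0.4;0 0 0 0 0 0 0.4' 
python3 -c "
from h import *
st(427.3,-264.4,13.5,3.4)"
```

```text
time_s: 23.37
tool_pos: [429.0, -267.0, 19.5]
eef_rot: [-0.514, 0.515, -0.485, 0.486]
wrist_force: [1.1, 0.3, -0.4]
finger_gap: 0.527
t 23.37 p [ 429.  -267.    19.5] jaw 3.3 tilt [ 0.001 -0.003] F [ 1.1  0.3 -0.4] gap 44.8 q7 0.14
turn/4deg [-0.01 -0.03  0.04] | shift/40 now-axes [-0.07  0.15 -0.04] | after-turn axes [-0.07  0.15 -0.04]
```

```bash
python3 -m jog '-0.06 0.05 -0.04 0 0 0.04 0.4;0 0.05 0 0 0 0 0.4;0 0.04 0 0 0 0 0.4;0 0 0 0 0 0 0.4' 
python3 -c "
from h import *
st(427.3,-264.4,13.5,3.4)"
```

```text
time_s: 23.7
tool_pos: [427.5, -264.4, 13.8]
eef_rot: [0.515, -0.514, 0.485, -0.486]
wrist_force: [0.4, 0.9, -0.7]
finger_gap: 0.527
t 23.7 p [ 427.5 -264.4   13.8] jaw 3.3 tilt [0.001 0.   ] F [ 0.4  0.9 -0.7] gap 44.8 q7 0.13
turn/4deg [-0.02 -0.03 -0.  ] | shift/40 now-axes [ 0.    0.01 -0.01] | after-turn axes [ 0.    0.01 -0.01]
```

```bash
python3 -m jog '0 0.02 0 0 0 0 0.4;0 0.02 0 0 0 0 0.4' 
python3 -c "
from h import *
st()"
```

```text
time_s: 23.87
tool_pos: [427.8, -264.6, 13.2]
eef_rot: [0.514, -0.514, 0.485, -0.486]
wrist_force: [-3.7, 2.1, 16.0]
finger_gap: 0.527
t 23.87 p [ 427.8 -264.6   13.2] jaw 3.3 tilt [ 0.002 -0.001] F [-3.7  2.1 16. ] gap 44.8 q7 0.13
```

```bash
python3 -m jog '0 0 0 0 0 0 -0.1;0 0 0 0 0 0 -0.2;0 0 0 0 0 0 -0.35;0 0 0 0 0 0 -0.5;0 0 0 0 0 0 -0.5;0 -0.1 0 0 0 0 -0.5;0 -0.3 0 0 0 0 -0.5;0 -0.6 0 0 0 0 -0.6' 
python3 -m jog '0 -0.9 0 0 0 0 -1;0 -0.7 0 0 0 0 -1;0 -0.2 0 0 0 0 -1;0 0 0 0 0 0 -1' 
python3 -c "
from h import *
st(540,137,130,89)
cv2.imwrite('pics/w14.png',optics.snapshot('wrist'))"
```

```text
time_s: 24.53
tool_pos: [425.8, -263.3, 52.1]
eef_rot: [-0.514, 0.514, -0.487, 0.484]
wrist_force: [-0.2, -0.5, 0.3]
finger_gap: 0.8
time_s: 24.87
tool_pos: [427.6, -263.1, 133.5]
eef_rot: [0.515, -0.514, 0.485, -0.485]
wrist_force: [-0.0, -0.4, 0.2]
finger_gap: 1.0
t 24.87 p [ 427.6 -263.1  133.5] jaw 3.4 tilt [0.001 0.001] F [-0.  -0.4  0.2] gap 85.0 q7 0.27
turn/4deg [-2.000e-02 -2.139e+01  0.000e+00] | shift/40 now-axes [-9.82  0.1   3.4 ] | after-turn axes [ 2.63  0.09 10.05]
```

View pics/w14.png

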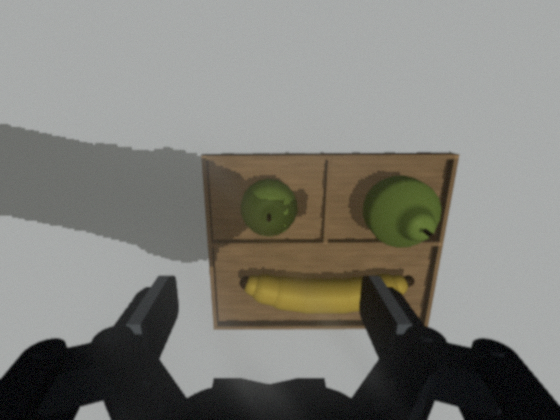

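```bash
python3 -m jog '-0.5 0 0.15 0 0 0 -1;-0.9 0 0.3 0 0 0 -1;-0.9 -0.05 0.3 0 0 0 -1;-0.9 -0.05 0.3 0 0 0 -1;-0.9 -0.05 0.3 0 0 0 -1;-0.9 -0.05 0.3 0 0 0 -1;-0.9 -0.05 0.3 0 0 0 -1;-0.9 -0.05 0.3 0 0 0 -1' 
python3 -m jog '-0.9 -0.05 0.3 0 -0.5 0 -1;-0.8 0 0.3 0 -1 0 -1;-0.5 0 0.2 0 -1 0 -1;-0.2 0 0 0 -1 0 -1;0 0 0 0 -1 0 -1;0 0 0 0 -1 0 -1;0 0 0 0 -1 0 -1;0 0 0 0 -1 0 -1' 
python3 -c "
from h import *
st(540,137,130,89)"
```

```text
time_s: 25.58
tool_pos: [497.3, 13.0, 135.4]
eef_rot: [-0.506, 0.513, -0.493, 0.487]
wrist_force: [0.6, 0.1, -0.2]
finger_gap: 1.0
time_s: 26.25
tool_pos: [514.9, 129.8, 126.3]
eef_rot: [-0.623, 0.629, -0.338, 0.32]
wrist_force: [0.1, -0.6, 0.5]
finger_gap: 1.0
t 26.25 p [514.9 129.8 126.3] jaw 34.6 tilt [-0.027  0.005] F [ 0.1 -0.6  0.5] gap 85.0 q7 -0.11
turn/4deg [  0.12 -13.61  -0.4 ] | shift/40 now-axes [ 0.21 -0.11  0.62] | after-turn axes [ 0.62 -0.09  0.19]
```

```bash
python3 -m jog '0.1 -0.05 0.3 0.1 -1 -0.4 -1;0.1 -0.05 0.2 0 -1 0 -1;0 0 0 0 -1 0 -1;0 0 0 0 -1 0 -1;0 0 0 0 -1 0 -1;0 0 0 0 -1 0 -1;0 0 0 0 -1 0 -1;0 0 0 0 -1 0 -1' 
python3 -m jog '0 0 0 0 -1 0 -1;0 0 0 0 -1 0 -1;0 0 0 0 -1 0 -1;0 0 0 0 -0.6 0 -1;0 0 0 0 0 0 -1;0 0 0 0 0 0 -1' 
python3 -c "
from h import *
st(540,137,110,89)"
```

```text
time_s: 26.92
tool_pos: [529.4, 134.5, 116.8]
eef_rot: [-0.688, 0.701, -0.139, 0.125]
wrist_force: [0.5, -0.2, -0.1]
finger_gap: 0.998
time_s: 27.42
tool_pos: [524.0, 133.5, 107.3]
eef_rot: [-0.7, 0.712, -0.051, 0.025]
wrist_force: [0.3, 0.2, 0.1]
finger_gap: 0.998
t 27.42 p [524.  133.5 107.3] jaw 83.9 tilt [-0.037 -0.015] F [0.3 0.2 0.1] gap 84.9 q7 0.6
turn/4deg [ 0.25 -1.28 -0.52] | shift/40 now-axes [ 0.39 -0.08  0.13] | after-turn axes [ 0.4  -0.07  0.09]
```

```bash
python3 -m jog '0.38 -0.05 0.1 0.25 -1 -0.5 -1;0 0 0 0 -0.3 0 -1;0 0 0 0 0 0 -1;0 0 0 0 0 0 -1' 
python3 -c "
from h import *
st(540,137,50,89)
cv2.imwrite('pics/w15.png',optics.snapshot('wrist'))"
```

```text
time_s: 27.75
tool_pos: [537.5, 135.7, 106.0]
eef_rot: [-0.707, 0.707, -0.009, 0.005]
wrist_force: [0.3, 0.2, 0.6]
finger_gap: 1.003
t 27.75 p [537.5 135.7 106. ] jaw 88.9 tilt [-0.006 -0.001] F [0.3 0.2 0.6] gap 85.2 q7 0.68
turn/4deg [ 0.01 -0.02 -0.09] | shift/40 now-axes [0.07 1.4  0.04] | after-turn axes [0.06 1.4  0.03]
```

View pics/w15.png

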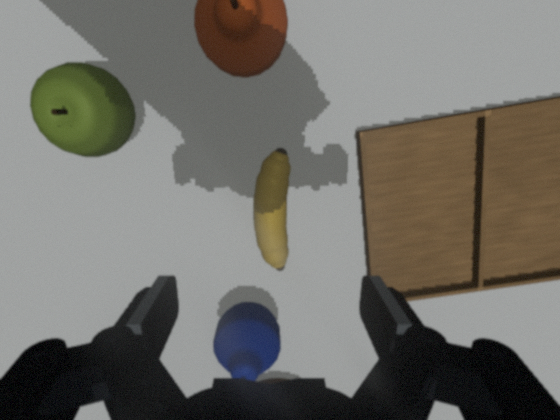

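```bash
python3 -c "
from h import *
o,R=pose();p=o['tool_pos']
for uv in((282,152),(280,267),(271,210)): print(wz(uv,14,p,R).round(1))
for c in ((359,131),(372,298)): print(wz(c,14,p,R).round(1))"
```

```text
[488.2 146.6  14. ]
[589.8 144.3  14. ]
[536.3 137.1  14. ]
[473.2 206.6  14. ]
[623.2 229.   14. ]
```

```bash
python3 -m jog '0.04 0.4 0.03 0 0 -0.09 -1;0 0.6 0 0 0 0 -1;0 0.6 0 0 0 0 -0.6;0 0.4 0 0 0 0 -0.4;0 0.2 0 0 0 0 -0.4;0 0 0 0 0 0 -0.4;0 0 0 0 0 0 -0.4' 
python3 -c "
from h import *
st(539,137,1,88.7)"
```

```text
time_s: 28.38
tool_pos: [538.2, 137.4, 16.1]
eef_rot: [-0.706, 0.708, -0.01, 0.01]
wrist_force: [0.6, -0.1, 0.4]
finger_gap: 0.699
t 28.38 p [538.2 137.4  16.1] jaw 88.4 tilt [-0.    -0.002] F [ 0.6 -0.1  0.4] gap 59.4 q7 0.56
turn/4deg [ 0.04 -0.08 -0.  ] | shift/40 now-axes [ 0.02  0.38 -0.01] | after-turn axes [ 0.02  0.38 -0.01]
```

```bash
python3 -m jog '0.02 0.1 0 0.04 -0.08 0 -0.3;0 0.1 0 0 0 0 -0.2;0 0.1 0 0 0 0 -0.1;0 0.05 0 0 0 0 -0.1;0 0 0 0 0 0 -0.1;0 0 0 0 0 0 -0.1' 
python3 -c "
from h import *
st(539,137,1,88.7)"
```

```text
time_s: 28.88
tool_pos: [541.3, 138.0, 4.3]
eef_rot: [0.708, -0.707, 0.007, -0.01]
wrist_force: [-0.1, -0.2, 0.6]
finger_gap: 0.547
t 28.88 p [541.3 138.    4.3] jaw 88.6 tilt [0.005 0.001] F [-0.1 -0.2  0.6] gap 46.5 q7 0.55
turn/4deg [-0.02 -0.01  0.07] | shift/40 now-axes [-0.06  0.08 -0.03] | after-turn axes [-0.06  0.08 -0.03]
```

```bash
python3 -m jog '-0.06 0.08 -0.03 0 0 0.07 0;0 0.02 0 0 0 0 0.1;0 0 0 0 0 0 0.2;0 0 0 0 0 0 0.3;0 0 0 0 0 0 0.4;0 0 0 0 0 0 0.5;0 0 0 0 0 0 0.8;0 0 0 0 0 0 0.8' 25
python3 -c "
from h import *
st(539,137,1,88.7)"
```

```text
time_s: 29.55
tool_pos: [538.8, 136.6, 0.5]
eef_rot: [0.708, -0.707, 0.009, -0.008]
wrist_force: [-0.3, 1.1, -0.4]
finger_gap: 0.249
t 29.55 p [5.388e+02 1.366e+02 5.000e-01] jaw 88.6 tilt [-0.     0.001] F [-0.3  1.1 -0.4] gap 21.2 q7 0.55
turn/4deg [-0.02 -0.02 -0.  ] | shift/40 now-axes [ 0.   -0.01  0.01] | after-turn axes [ 0.   -0.01  0.01]
```

```bash
python3 -m jog '0 -0.1 0 0 0 0 0.8;0 -0.3 0 0 0 0 0.8;0 -0.5 0 0 0 0 0.8;0 -0.5 0 0 0 0 0.8;0 -0.3 0 0 0 0 0.8;0 -0.1 0 0 0 0 0.8;0 0 0 0 0 0 0.8' 
python3 -c "
from h import *
st(546.4,264.5,60,98.2)
cv2.imwrite('pics/w16.png',optics.snapshot('wrist'))"
```

```text
time_s: 30.13
tool_pos: [538.0, 137.1, 78.3]
eef_rot: [0.708, -0.706, 0.008, -0.008]
wrist_force: [0.8, -0.1, -1.3]
finger_gap: 0.254
t 30.13 p [538.  137.1  78.3] jaw 88.7 tilt [-0.001  0.002] F [ 0.8 -0.1 -1.3] gap 21.6 q7 0.64
turn/4deg [-0.03 -2.37 -0.02] | shift/40 now-axes [0.14 0.46 3.19] | after-turn axes [0.66 0.46 3.12]
```

View pics/w16.png

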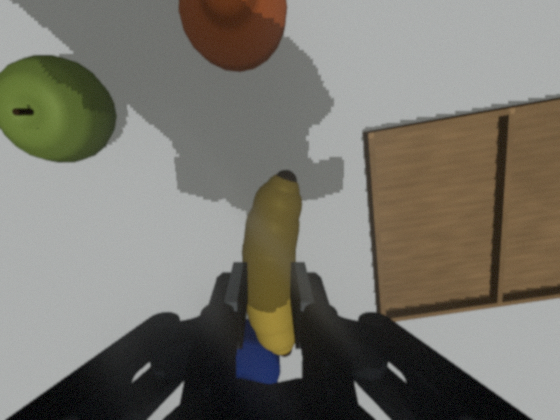

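```bash
python3 -m jog '0 0 0.3 0 -0.4 0 0.8;0.05 0 0.6 0 -0.4 0 0.8;0.08 0 0.7 0 -0.4 0 0.8;0.1 0 0.7 0 -0.4 0 0.8;0.1 0 0.5 0 -0.4 0 0.8;0.1 0 0.3 0 -0.3 0 0.8;0 0 0 0 0 0 0.8;0 0 0 0 0 0 0.8' 
python3 -c "
from h import *
st(546.4,264.5,60,98.2)"
```

```text
time_s: 30.85
tool_pos: [545.2, 269.6, 69.8]
eef_rot: [-0.705, 0.705, 0.05, -0.058]
wrist_force: [-0.2, 0.3, -0.5]
finger_gap: 0.249
t 30.85 p [545.2 269.6  69.8] jaw 98.8 tilt [-0.011 -0.001] F [-0.2  0.3 -0.5] gap 21.1 q7 0.62
turn/4deg [-0.    0.15 -0.16] | shift/40 now-axes [ 0.01  0.24 -0.13] | after-turn axes [ 0.01  0.24 -0.13]
```

```bash
python3 -m jog '0 0.1 -0.13 0 0.1 -0.16 0.8;0 0.1 0 0 0 0 0.8;0 0 0 0 0 0 0.8;0 0 0 0 0 0 0.8' 
python3 -c "
from h import *
st(546.4,264.5,4.5,98.2)
cv2.imwrite('pics/w17.png',optics.snapshot('wrist'))"
```

```text
time_s: 31.18
tool_pos: [544.7, 261.3, 58.7]
eef_rot: [-0.704, 0.706, 0.05, -0.052]
wrist_force: [-0.1, 0.5, -0.9]
finger_gap: 0.25
t 31.18 p [544.7 261.3  58.7] jaw 98.3 tilt [-0.002 -0.002] F [-0.1  0.5 -0.9] gap 21.3 q7 0.6
turn/4deg [ 0.03  0.03 -0.03] | shift/40 now-axes [0.06 1.35 0.08] | after-turn axes [0.05 1.35 0.07]
```

View pics/w17.png

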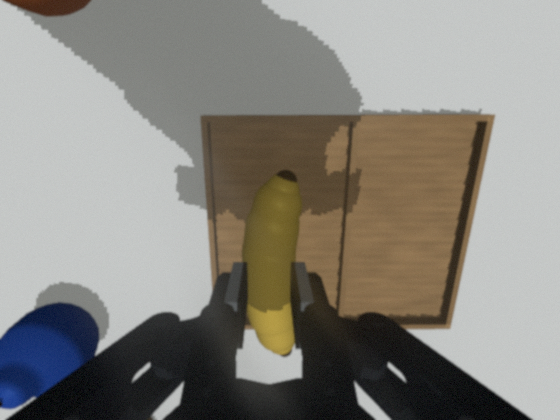

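```bash
python3 -m jog '0.06 0.2 0.08 0 0 0 0.8;0 0.4 0 0 0 0 0.8;0 0.3 0 0 0 0 0.8;0 0.2 0 0 0 0 0.8;0 0.1 0 0 0 0 0.8;0 0 0 0 0 0 0.8;0 0 0 0 0 0 0.8' 
python3 -c "
from h import *
R=Ro.from_quat([.706,.05,-.052,-.704]);p=np.array([544.7,261.3,58.7])
C=np.array([wz(u,14,p,R)[:2] for u in((203,116),(493,113),(449,327),(218,329))]);print(C.round(),C.mean(0))
st(546.4,264.5,4.5,98.2)"
```

```text
time_s: 31.82
tool_pos: [547.3, 262.5, 4.4]
eef_rot: [-0.704, 0.707, 0.049, -0.051]
wrist_force: [-0.7, -1.9, 7.8]
finger_gap: 0.249
[[474. 209.]
 [446. 387.]
 [603. 411.]
 [631. 233.]] [538.83533454 310.2100101 ]
t 31.82 p [547.3 262.5   4.4] jaw 98.1 tilt [-0.003 -0.004] F [-0.7 -1.9  7.8] gap 21.2 q7 0.55
turn/4deg [ 0.05 -0.02 -0.05] | shift/40 now-axes [-0.02 -0.    0.05] | after-turn axes [-0.02 -0.    0.05]
```

```bash
python3 -m jog '0 0 0 0 0 0 0.45;0 0 0 0 0 0 0.4;0 0 0 0 0 0 0.35;0 0 0 0 0 0 0.3;0 0 0 0 0 0 0.3;0 -0.1 0 0 0 0 0.3;0 -0.25 0 0 0 0 0.3;0 -0.5 0 0 0 0 0.3' 
python3 -m jog '0 -0.8 0 0 0 0 0;0 -0.9 0 0 0 0 -1;0 -0.5 0 0 0 0 -1;0 -0.2 0 0 0 0 -1;0 0 0 0 0 0 -1' 
python3 -c "
from h import *
st(455,7,120,8.2)
cv2.imwrite('pics/w18.png',optics.snapshot('wrist'))"
```

```text
time_s: 32.48
tool_pos: [546.3, 262.4, 38.8]
eef_rot: [-0.704, 0.707, 0.048, -0.052]
wrist_force: [-0.3, -0.2, 0.4]
finger_gap: 0.35
time_s: 32.9
tool_pos: [546.9, 264.7, 145.8]
eef_rot: [-0.705, 0.706, 0.05, -0.051]
wrist_force: [0.1, 0.1, 1.1]
finger_gap: 1.0
t 32.9 p [546.9 264.7 145.8] jaw 98.3 tilt [-0.001 -0.002] F [0.1 0.1 1.1] gap 85.0 q7 0.67
turn/4deg [  0.   -22.49  -0.04] | shift/40 now-axes [-3.2   0.66 -6.04] | after-turn axes [-6.05  0.65  3.19]
```

View pics/w18.png

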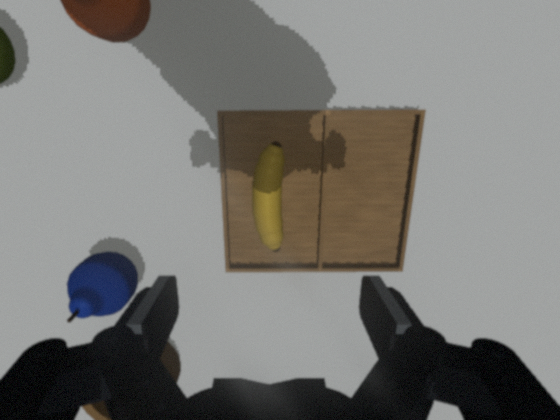

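```bash
python3 -m jog '-0.1 0 -0.3 0 1 0 -1;-0.2 -0.05 -0.6 0 1 0 -1;-0.1 -0.05 -0.7 0 1 0 -1;0 -0.05 -0.75 0 1 0 -1;0.05 -0.05 -0.75 0 1 0 -1;0.1 -0.05 -0.7 0 1 0 -1;0.15 0 -0.6 0 1 0 -1;0.2 0 -0.5 0 1 0 -1' 
python3 -m jog '0.2 0 -0.3 0 1 0 -1;0.1 0 -0.2 0 1 0 -1;0 0 0 0 1 0 -1;0 0 0 0 1 0 -1;0 0 0 0 1 0 -1;0 0 0 0 1 0 -1;0 0 0 0 1 0 -1;0 0 0 0 1 0 -1' 
python3 -c "
from h import *
st(455,7,120,8.2)"
```

```text
time_s: 33.62
tool_pos: [519.1, 60.7, 143.7]
eef_rot: [-0.689, 0.693, -0.156, 0.144]
wrist_force: [0.6, 0.6, -0.4]
finger_gap: 1.002
time_s: 34.28
tool_pos: [512.9, 22.7, 129.9]
eef_rot: [-0.607, 0.624, -0.359, 0.337]
wrist_force: [-0.5, 0.9, -1.1]
finger_gap: 1.001
t 34.28 p [512.9  22.7 129.9] jaw 31.0 tilt [-0.039 -0.005] F [-0.5  0.9 -1.1] gap 85.1 q7 0.03
turn/4deg [ 0.56  5.7  -0.12] | shift/40 now-axes [-0.4   0.31 -1.43] | after-turn axes [ 0.18  0.25 -1.49]
```

```bash
python3 -m jog '-0.1 0 -0.4 0.5 1 -0.1 -1;0 0 -0.4 0 1 0 -1;0 0 -0.4 0 1 0 -1;0 0 -0.2 0 1 0 -1;0 0 0 0 1 0 -1;0 0 0 0 0.5 0 -1;0 0 0 0 0 0 -1;0 0 0 0 0 0 -1' 
python3 -c "
from h import *
st(455,7,110,8.2)"
```

```text
time_s: 34.95
tool_pos: [449.1, -1.5, 119.2]
eef_rot: [-0.528, 0.535, -0.474, 0.458]
wrist_force: [0.5, 0.8, -0.7]
finger_gap: 1.004
t 34.95 p [449.1  -1.5 119.2] jaw 7.5 tilt [-0.023  0.007] F [ 0.5  0.8 -0.7] gap 85.3 q7 -0.26
turn/4deg [ 0.32 -0.16 -0.15] | shift/40 now-axes [-0.19  0.23  0.18] | after-turn axes [-0.19  0.23  0.18]
```

```bash
python3 -m jog '-0.19 0.1 0.18 0.32 -0.1 -0.15 -1;0 0 0 0 0 0 -1;0 0 0 0 0 0 -1' 
python3 -c "
from h import *
st(455,7,15,8.2)
cv2.imwrite('pics/w19.png',optics.snapshot('wrist'))"
```

```text
time_s: 35.2
tool_pos: [454.1, 6.6, 113.1]
eef_rot: [-0.534, 0.535, -0.464, 0.462]
wrist_force: [0.5, 0.5, -0.4]
finger_gap: 0.995
t 35.2 p [454.1   6.6 113.1] jaw 8.1 tilt [-0.003  0.   ] F [ 0.5  0.5 -0.4] gap 84.6 q7 -0.29
turn/4deg [ 0.05 -0.01 -0.01] | shift/40 now-axes [-0.01  2.45  0.03] | after-turn axes [-0.01  2.45  0.02]
```

View pics/w19.png

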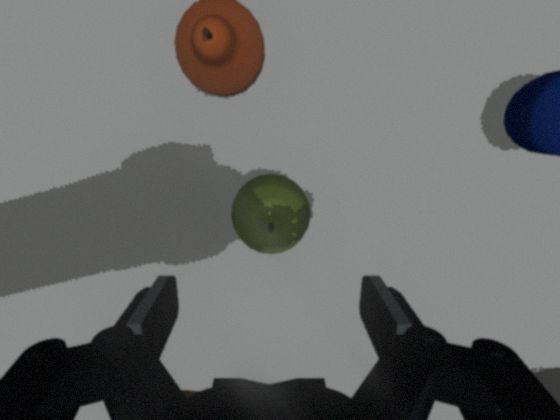

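```bash
python3 -c "
from h import *
o,R=pose();print(wz((271,213),30,o['tool_pos'],R).round(1))"
python3 -m jog '0 0.3 0.02 0.05 0 0 -1;0 0.6 0 0 0 0 -1;0 0.5 -0.03 0 0 0 -1;0 0.3 -0.03 0 0 0 -1;0 0.1 0 0 0 0 -1;0 0 0 0 0 0 -1;0 0 0 0 0 0 -1' 
python3 -c "
from h import *
st(455,7,14,8.2)"
```

```text
[455.3   6.9  30. ]
time_s: 35.83
tool_pos: [453.6, 4.6, 39.1]
eef_rot: [0.535, -0.534, 0.464, -0.463]
wrist_force: [0.1, -0.4, -0.3]
finger_gap: 1.001
t 35.83 p [453.6   4.6  39.1] jaw 8.2 tilt [-0.001  0.001] F [ 0.1 -0.4 -0.3] gap 85.1 q7 -0.41
turn/4deg [ 0.01 -0.01 -0.02] | shift/40 now-axes [-0.05  0.63  0.04] | after-turn axes [-0.05  0.63  0.04]
```

```bash
python3 -m jog '-0.05 0.1 0.05 0 0 0 -1;0 0.2 0 0 0 0 -1;0 0.2 0 0 0 0 -1;0 0.15 0 0 0 0 -1;0 0.03 0 0 0 0 -1;0 0 0 0 0 0 -1' 
python3 -c "
from h import *
st(455,7,12,8.2)"
```

```text
time_s: 36.33
tool_pos: [457.8, 6.8, 11.6]
eef_rot: [0.535, -0.533, 0.463, -0.464]
wrist_force: [0.1, -0.1, 0.5]
finger_gap: 1.001
t 36.33 p [457.8   6.8  11.6] jaw 8.1 tilt [0.004 0.001] F [ 0.1 -0.1  0.5] gap 85.1 q7 -0.46
turn/4deg [-0.05 -0.02 -0.01] | shift/40 now-axes [-0.02 -0.01 -0.07] | after-turn axes [-0.02 -0.01 -0.07]
```

```bash
python3 -m jog '-0.02 0 -0.06 -0.05 0 0 -0.9;0 0 0 0 0 0 -0.7;0 0 0 0 0 0 -0.6;0 0 0 0 0 0 -0.5;0 0 0 0 0 0 -0.4;0 0 0 0 0 0 -0.3;0 0 0 0 0 0 0;0 0 0 0 0 0 0.1' 30
python3 -c "
from h import *
st(540,309,12,8.2)"
```

```text
time_s: 37.0
tool_pos: [455.3, 7.4, 12.6]
eef_rot: [0.534, -0.534, 0.463, -0.463]
wrist_force: [0.3, -0.2, -1.8]
finger_gap: 0.687
t 37.0 p [455.3   7.4  12.6] jaw 8.1 tilt [ 0.001 -0.   ] F [ 0.3 -0.2 -1.8] gap 58.4 q7 -0.47
turn/4deg [-0.01 -0.01  0.  ] | shift/40 now-axes [-7.16  0.01  3.17] | after-turn axes [-7.16  0.01  3.17]
```

```bash
python3 -m jog '0 -0.1 0 0 0 0 0.1;0 -0.3 0 0 0 0 0.1;0 -0.6 0 0 0 0 0.1;0 -0.8 0 0 0 0 0.1;0 -0.8 0 0 0 0 0.1;0 -0.5 0 0 0 0 0.1;0 -0.1 0 0 0 0 0.1;0 0 0 0 0 0 0.1' 
python3 -c "
from h import *
st(532.7,357,135,8.2)
cv2.imwrite('pics/w20.png',optics.snapshot('wrist'))"
```

```text
time_s: 37.67
tool_pos: [452.8, 8.8, 149.1]
eef_rot: [-0.534, 0.536, -0.464, 0.461]
wrist_force: [0.9, -0.1, -1.7]
finger_gap: 0.686
t 37.67 p [452.8   8.8 149.1] jaw 8.3 tilt [-0.004  0.001] F [ 0.9 -0.1 -1.7] gap 58.3 q7 -0.24
turn/4deg [ 0.06  0.03 -0.03] | shift/40 now-axes [-8.32  0.36  3.24] | after-turn axes [-8.33  0.35  3.22]
```

View pics/w20.png

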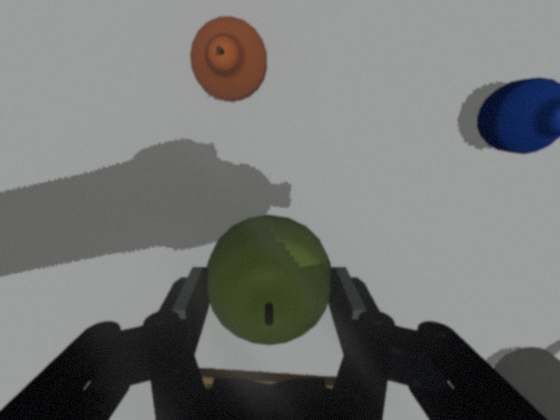

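```bash
python3 -m jog '-0.3 0 0.2 0 0 0 0.1;-0.6 0 0.25 0 0 0 0.1;-0.8 0 0.3 0 0 0 0.1;-0.8 0 0.3 0 0 0 0.1;-0.8 0 0.3 0 0 0 0.1;-0.8 0 0.3 0 0 0 0.1;-0.8 0 0.3 0 0 0 0.1;-0.8 0 0.3 0 0 0 0.1' 
python3 -m jog '-0.8 0 0.3 0 0 0 0.1;-0.7 0 0.3 0 0 0 0.1;-0.5 0 0.2 0 0 0 0.1;-0.3 0 0.1 0 0 0 0.1;0 0 0 0 0 0 0.1;0 0 0 0 0 0 0.1;0 0 0 0 0 0 0.1' 
python3 -c "
from h import *
st(532.7,357,70,8.2)"
```

```text
time_s: 38.38
tool_pos: [505.8, 242.9, 133.8]
eef_rot: [-0.523, 0.539, -0.471, 0.463]
wrist_force: [1.3, 0.4, -1.3]
finger_gap: 0.694
time_s: 38.97
tool_pos: [521.4, 350.8, 116.0]
eef_rot: [-0.52, 0.548, -0.471, 0.456]
wrist_force: [-0.2, -0.8, -2.2]
finger_gap: 0.688
t 38.97 p [521.4 350.8 116. ] jaw 8.1 tilt [-0.042 -0.016] F [-0.2 -0.8 -2.2] gap 58.5 q7 -0.89
turn/4deg [ 0.63 -0.02  0.14] | shift/40 now-axes [-0.12  1.13  0.35] | after-turn axes [-0.11  1.15  0.3 ]
```

```bash
python3 -m jog '-0.1 0 0.3 0.63 0 0.14 0.1;0 0.3 0 0 0 0 0.1;0 0.5 0 0 0 0 0.1;0 0.4 0 0 0 0 0.1;0 0.2 0 0 0 0 0.1;0 0 0 0 0 0 0.1;0 0 0 0 0 0 0.1' 
python3 -c "
from h import *
st(532.7,357,17,8.2)
cv2.imwrite('pics/w21.png',optics.snapshot('wrist'))"
```

```text
time_s: 39.55
tool_pos: [531.9, 345.0, 51.9]
eef_rot: [-0.528, 0.536, -0.465, 0.466]
wrist_force: [0.8, -0.0, -1.9]
finger_gap: 0.689
t 39.55 p [531.9 345.   51.9] jaw 7.6 tilt [-0.006 -0.01 ] F [ 0.8 -0.  -1.9] gap 58.6 q7 -0.95
turn/4deg [ 0.1  -0.14  0.13] | shift/40 now-axes [-0.3   0.87  0.07] | after-turn axes [-0.29  0.87  0.06]
```

View pics/w21.png

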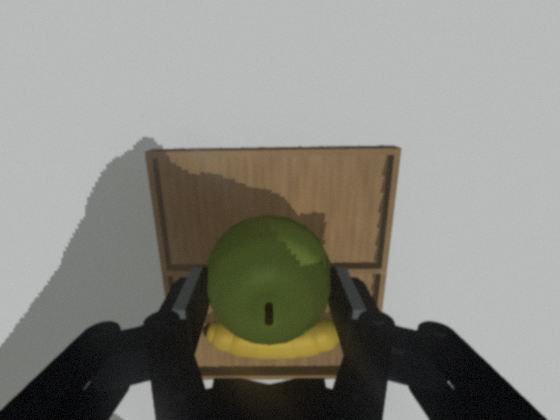

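Target release TCP z ≈ 16.6. Lateral correction first, then down.

```bash
python3 -m jog '-0.25 0 0.05 0.1 -0.1 0.13 0.1;-0.1 0.1 0 0 0 0 0.1;0 0.2 0 0 0 0 0.1;0 0.2 0 0 0 0 0.1;0 0.1 0 0 0 0 0.1;0 0 0 0 0 0 0.1;0 0 0 0 0 0 0.1' 
python3 -c "
from h import *
st(532.7,357,16.6,8.2)"
```

```text
time_s: 40.18
tool_pos: [533.3, 362.0, 28.2]
eef_rot: [0.536, -0.532, 0.463, -0.464]
wrist_force: [-0.4, -0.1, -2.2]
finger_gap: 0.69
t 40.18 p [533.3 362.   28.2] jaw 8.1 tilt [0.004 0.003] F [-0.4 -0.1 -2.2] gap 58.6 q7 -0.97
turn/4deg [-0.06 -0.03 -0.04] | shift/40 now-axes [ 0.12  0.29 -0.03] | after-turn axes [ 0.12  0.29 -0.03]
```

```bash
python3 -m jog '0.12 0.05 -0.03 -0.06 0 -0.04 0.1;0 0.1 0 0 0 0 0.1;0 0.07 0 0 0 0 0.1;0 0.03 0 0 0 0 0.1;0 0 0 0 0 0 0.1;0 0 0 0 0 0 0.1' 
python3 -c "
from h import *
st(532.7,357,16.6,8.2)"
```

```text
time_s: 40.68
tool_pos: [533.1, 355.9, 17.2]
eef_rot: [-0.534, 0.534, -0.464, 0.464]
wrist_force: [0.5, -0.9, -1.3]
finger_gap: 0.691
t 40.68 p [533.1 355.9  17.2] jaw 8.0 tilt [-0.    -0.001] F [ 0.5 -0.9 -1.3] gap 58.7 q7 -0.97
turn/4deg [ 0.   -0.04  0.01] | shift/40 now-axes [-0.03  0.02 -0.01] | after-turn axes [-0.03  0.02 -0.  ]
```

```bash
python3 -m jog '0 0.02 0 0 0 0 0.1;0 0.02 0 0 0 0 0.1' 
python3 -c "
from h import *
st()"
```

```text
time_s: 40.85
tool_pos: [533.2, 356.1, 16.5]
eef_rot: [-0.534, 0.534, -0.464, 0.464]
wrist_force: [-3.2, -2.6, 8.9]
finger_gap: 0.688
t 40.85 p [533.2 356.1  16.5] jaw 8.0 tilt [ 0.    -0.001] F [-3.2 -2.6  8.9] gap 58.4 q7 -0.98
```

```bash
python3 -m jog '0 0 0 0 0 0 -0.4;0 0 0 0 0 0 -0.5;0 0 0 0 0 0 -0.65;0 0 0 0 0 0 -0.9;0 0 0 0 0 0 -0.9;0 -0.1 0 0 0 0 -0.9;0 -0.3 0 0 0 0 -0.9;0 -0.6 0 0 0 0 -1' 
python3 -m jog '0 -0.9 0 0 0 0 -1;0 -0.9 0 0 0 0 -1;0 -0.7 0 0 0 0 -1;0 -0.2 0 0 0 0 -1;0 0 0 0 0 0 -1' 
python3 -c "
from h import *
st()
cv2.imwrite('pics/w22.png',optics.snapshot('wrist'));cv2.imwrite('pics/t22.png',optics.snapshot('top'));cv2.imwrite('pics/s22.png',optics.snapshot('scene'))"
```

```text
time_s: 41.52
tool_pos: [531.5, 355.1, 55.0]
eef_rot: [-0.532, 0.536, -0.464, 0.463]
wrist_force: [0.8, 0.4, 0.2]
finger_gap: 1.0
time_s: 41.93
tool_pos: [532.0, 357.4, 176.3]
eef_rot: [0.535, -0.534, 0.463, -0.463]
wrist_force: [-0.5, -0.4, -0.5]
finger_gap: 1.001
t 41.93 p [532.  357.4 176.3] jaw 8.2 tilt [0.    0.002] F [-0.5 -0.4 -0.5] gap 85.1 q7 -0.87
```

View pics/w22.png

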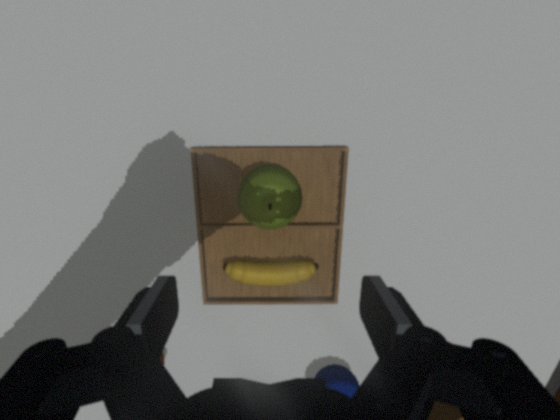

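View pics/t22.png

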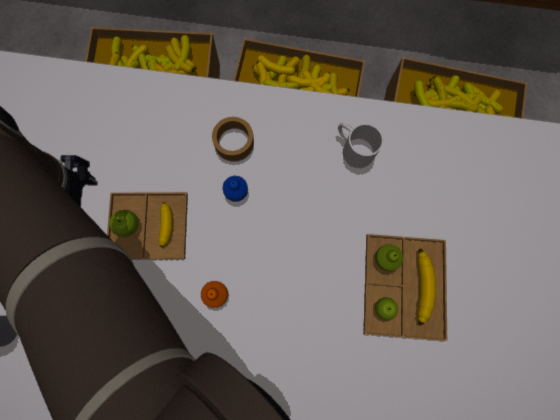

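View pics/s22.png

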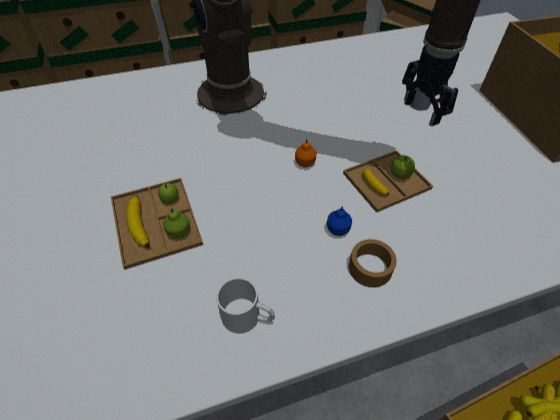

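```bash
python3 -c "
from rig import ctrl
print(ctrl.hand_in())"
```

```text
the job is handed in; nothing more can be done
None
```

Both fruit parcels are made up and the job is handed in, at about 42 s of the 128 s allowed.

- **Three-cell tray:** it was filled first, in the listed order: the long banana, then the pear, then the small apple.
- **Two-cell tray:** the short banana went in next, then the large apple.
- **Setting down:** each piece was lowered until the wrist felt the tray floor (about 8–16 N), then let go and backed away from.
- **Last checks:** the final wrist, top and scene pictures show both bananas flat in their wide cells. The pear and both apples stand upright in their own pockets, clear of the walls. The tape roll, the mug and the blue and orange pears are at the same pixel positions as at the start, and the gripper was open and about 100 mm above the nearest fruit.
- **What went wrong:** the first grip on the long banana was too high (TCP at about 10 mm). The pads slid up it with a force of about 22 N and I let go. It had not visibly moved, and the second, lower grip held. No check failed or disagreed at the end.

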